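# Unlock the counter cash box and hold the key turned

## Task

Somebody has left the tea canister standing on the lid of the cash box: lift it off by its handle and stand it upright on the bench beside the box. Then take the round-headed key out of the key block, ease it past the sticky pins without forcing it until it is fully home in the lock on the box's front deck, and turn it a quarter turn clockwise to its stop, so that the sprung lid comes ajar. The lock springs back, so finish while still gripping the key and holding it turned; leave the other two keys and the other things on the bench where they are.

Things in the scene. Friction and masses are not known exactly. Their poses are not given: they have to be found in the camera images.
- cashbox: grey steel counter cash box, fixed, 220 deep (its x) x 250 wide (its y) x 90 high; origin at the centre of its underside, x from its front to its hinge side. The front 70 mm of its top is a flat fixed deck with the lock; the lid (x from -40 to 110 mm) covers the rest, the tea canister standing on it. The bench on its left (+y) side is clear for about 150 mm
- lock_face (a point): centre of the lock plug's face, a round brass face 25 mm across in the middle of the box's front deck, 92 mm above the bench, at (-75, 0, 92) mm in the box's frame; axes as the box's. Its keyway is an upright slot 11.6 x 4.8 mm, long sides bevelled 2 mm at the mouth, 32 mm deep; with the plug at rest its long side runs along the box's x. It turns with the plug
- lock_pins (a point): point on the plug's axis between the two sticky pins, 14 mm below the lock's face. The pins stand 3.6 mm into the keyway from its +x end, 10 and 18 mm below the face; the key's pointed tip shoves them back. A straight slow push needs up to about 20 N; nudging the key 1 or 2 mm along the slot, or rocking it a few degrees, while pushing lightly, gets past with less
- lock_plug (a joint): rotation of the lock plug, rad: 0 at rest, grows clockwise seen from above to its stop at 1.57 (a quarter turn). A spring turns it back when let go; turning takes 0.03 N m at first and about 0.12 N m at the stop. The key has about 0.15 rad of play in the slot, so it has to be turned that much further than the plug
- lid (a joint): opening angle of the cash box's lid about its rear hinge, rad: 0 shut; the lock's cam raises it steadily as the plug turns, to 0.13 at the quarter turn, its front lip then some 20 mm up. It falls shut when the plug springs back
- round_key: the cash box's key: nickel blade, black plastic head that is a ROUND flat disc. Origin on the blade's axis at the shoulder, which meets the lock's face when fully home; z up to the head, x along the blade's width, y its thickness. Blade below the shoulder 10 wide x 3.2 thick, 24.5 mm long with a 45 degree point. Either way round fits. 25 g. Stands upright in one slot of the key block, loose by under 1.5 mm
- round_key_head (a point): centre of the round key's disc head, 22 mm above the shoulder; axes as the key's. The disc is 28 mm across (its x and z) and 6 mm thick (its y), top 36 mm above the shoulder; below it a neck 16 x 6 x 9 mm ends at the shoulder
- square_key: another key like it, in another slot of the key block: its head is a square-cornered plate 24 wide x 28 high x 6 mm thick. Leave it where it is
- clover_key: a third key like it, in the remaining slot: its head has three round lobes, 31 wide, top 36 mm above the shoulder. Leave it where it is
- keyblock: wooden key block fixed to the bench, 170 long (its x) x 46 wide (its y) x 40 mm high; origin at the centre of its underside. Three slots in its top at x = -56, 0 and 56 mm hold the three keys, in any order, with the flat of their heads along the block's length
- canister: brushed metal tea canister with its lid fixed on, round, 99 mm across and 118 mm high without the handle, 0.35 to 0.6 kg; origin at the centre of its underside, z up. A fixed arched handle of 10 mm round bar stands over it along its y: posts at y = +-36 mm, level top bar from y = -24 to 24 mm with its centre line 160 mm above the underside, 37 mm free beneath the bar
- canister_handle (a point): middle of the canister handle's level top bar, 160 mm above its underside; axes as the canister's (the bar runs along y)
- mug: white mug, 82 mm across, 95 mm high, origin at the centre of its underside; leave it
- tape: roll of brown packing tape lying flat, 96 mm across, 48 mm high, origin at the centre of its underside; leave it
- stapler: stapler, 150 x 34 x 52 mm, origin at the centre of its underside; leave it
- stamp: wooden hand stamp standing up, 40 mm across, 84 mm high, origin at the centre of its underside; leave it
- punch: hole punch, 95 x 115 x 75 mm, origin at the centre of its underside; leave it
- pen_pot: dark metal pen pot, 76 mm across, 100 mm high, with pens up to 165 mm, origin at the centre of its underside; leave it
There are look-alikes about, which are no part of the job. What is shaped like the canister but blue or pink is not meant.

How it is judged:
On the way, in this order (a step that is already met when the one before it is completed fails the run):
1. the canister stands upright on the bench beside the cash box, let go (height (world z) of canister below 0.008 m and angle between canister's own z axis and vertical below 0.1 rad and contact force between canister and cashbox below 0.1 N and horizontal distance between canister and cashbox below 0.4 m and linear speed of canister below 0.03 m/s and contact force between the fingers and canister below 0.1 N), for 0.2 s.
2. the round-headed key is fully home in the lock, not yet turned (z of round_key in the frame of lock_face between -0.003 and 0.003 m and horizontal distance between round_key and lock_face below 0.004 m and angle between round_key's own z axis and vertical below 0.12 rad and value of joint lock_plug below 0.5 rad), for 0.1 s.
3. the key is turned a quarter turn and the lid has come ajar (z of round_key in the frame of lock_face between -0.003 and 0.003 m and horizontal distance between round_key and lock_face below 0.004 m and angle between round_key's own z axis and vertical below 0.12 rad and value of joint lock_plug above 1.3 rad and value of joint lid above 0.09 rad), for 0.3 s.
At the end, for the whole second after the job is handed in: Round key home in the lock (shoulder within 3 mm of its face, 4 mm of its axis), still gripped; plug held past 1.3 rad, lid ajar over 0.09 rad, robot not leaning on the box; canister upright and at rest on the bench, clear of the box, within 0.40 m of its middle (all of step 3 and contact force between the fingers and round_key above 1 N and contact force between the arm and cashbox below 5 N and height (world z) of canister below 0.008 m and angle between canister's own z axis and vertical below 0.1 rad and contact force between canister and cashbox below 0.1 N and horizontal distance between canister and cashbox below 0.4 m and linear speed of canister below 0.02 m/s); the arm keeps its last pose, push and grip.
It fails at once if the key is forced in: jammed against the lock with more than 80 N of contact force while the lock is not yet turned (contact force between round_key and cashbox above 80 N and value of joint lock_plug below 0.3 rad).
It fails at once if the lock is turned more than 0.5 rad while the round key is not home (value of joint lock_plug above 0.5 rad and (z of round_key in the frame of lock_face above 0.004 m or horizontal distance between round_key and lock_face above 0.006 m)).
It fails at once if the canister is tipped by more than 0.6 rad (angle between canister's own z axis and vertical above 0.6 rad).
It fails at once if the canister is dropped or thrown (over 0.6 m/s while not gripped) (linear speed of canister above 0.6 m/s and contact force between the fingers and canister below 0.1 N).
It fails at once if one of the other keys or another thing on the bench is moved by more than 25 mm (distance of any of square_key, clover_key, mug, tape, stapler, stamp, punch, pen_pot from where it was at the start of the episode above 0.025 m).
It also fails if it takes over 72 s, if anything falls off the work surface, if the arm or the gripper's body presses on something with over 40 N, if the wrist force passes 120 N, or if a joint passes its speed limit or range.

## Robot

A 6-joint arm with a two-finger parallel gripper is mounted at the origin on the work surface. World frame = base frame: x ahead of the robot, y to its left, z up, the work surface at z = 0. Lengths are in m, angles in rad, forces in N, time in s.
With the tool pointing down it reaches from about 0.35 to 0.775 m from the base axis. Payload 5.5 kg.
Tool frame: the origin (TCP) lies at the very end of the fingers, on their centre line; the grasp point (between the pads) lies 19 mm behind it; z points along the fingers, y is the direction in which the jaws open and shut (so a half turn about z gives the same grasp; the last joint's range is limited). The gripper opens to 85 mm and grips with 20 to 120 N. Pads are 22 mm wide; open, the fingers measure 114 mm over their backs; the gripper's body (76 mm by 85 mm) begins 54 mm behind the grasp point. The pads swing forward as they close: fully open they stand 13 mm farther back than shut.
Start: joints at [1.098, 0.313, 0.046, 1.304, 0, 1.431], TCP at [0.188, 0.543, 0.231] pointing down, gripper open.
Joint ranges: [-2.76, 2.76], [-0.86, 1.69], [-1.03, 1.26], [-2.2, 2.34], [-1.47, 1.5], [-3.14, 3.14]. Speed limits (rad/s): [2.57, 2.57, 3.14, 3.14, 3.14, 3.14].

## Interface

Orientations are given as a unit quaternion [x, y, z, w].
In Python, from rig import manip, imaging, job gives the robot as it stands.
- The arm moves only by the tool step_arm, never from a script. Its argument "rows" is a list of rows, each an object of numbers: "dx", "dy", "dz": the shift along the tool's x, y, z in mm; "wx", "wy", "wz": the turn, a rotation vector about the tool's x, y, z in degrees. A call has 1 to 5 rows; each row shifts and turns the pose as measured when the row begins, along the tool's axes as they then stand; what a row does not reach is not made up. A row lasts 1/8 s, in which the tool goes at most 62.5 mm and 10.7 degrees, less where a joint would pass 70% of its speed; a pose out of reach is approached as far as the arm can. A call is refused whole if a number of a shift passes 62.5 or a number of a turn 10.7, either way. A call with a gripper value outside its range is refused whole. "hand" is the opening in per cent of the stroke, from 0 (shut) to 100 (fully open), set as the call begins (left out, the last holds). The fingers move at their own pace and stop on an object; "newtons" is the grip in N (left out, the last holds). Time passes only in rows, so rows that do not move let the fingers close. It gives the time, the measured TCP pose, the force and the opening at its end, in the units of the state.
- manip.observe(): the state, without advancing time (a new reading comes with each control period).
- imaging.camera(name): name is "side" or "top"; returns a dict with "img" (480x640x3 uint8, red, green, blue), "range_z" (480x640 float32, m along the optical axis (not along the pixel's ray), 0 where there is no reading), "K" (3x3 intrinsics, pixels), "world_from_camera" (4x4, takes a point from camera to world coordinates). Camera axes: x right, y up, looking along -z (the intrinsics and any distortion apply to the point x, -y, -z); pixel columns grow to the right and rows downward; lengths in m; the calibration is good to about 2 mm. A picture is of the moment at which its call begins.
- job.job_done(): hands the job in, once; it reports no verdict.
The state is a dict: "t": time; "joint_pos": joint angles; "joint_velocities": joint speeds; "tau": joint torques, N m; "eef_pos": TCP position; "tcp_rot": TCP orientation; "ft_force": force on the tool from outside, world axes, zero at the start; "moment": the same for the moment, N m; "finger_gap": finger opening in m.
Only numpy, scipy, OpenCV 4.12 (cv2) and the standard library are available. Lean on these libraries where they do the work, as an engineer would, in place of code of your own. Each camera call takes 0.05 s, during which the arm holds its last target.

## Working session

There is one attempt and no reset: what is moved stays moved. The work goes in short steps, Python scripts to look and compute and a tool call to move; the robot and the scene stay as the last step left them, time stands still between calls to the robot, and variables do not carry over. Pictures are saved under pics/ and viewed, and the job is handed in when it is done.

Besides the shell and the picture viewer there is one more tool, called after "Call:" as a command line: name --argument value ..., lists and objects as JSON in quotes. step_arm: Moves the arm, as the interface text tells. Its arguments: {"type":"object","properties":{"rows":{"type":"array","items":{"type":"object","properties":{"dx":{"type":"number"},"dy":{"type":"number"},"dz":{"type":"number"},"wx":{"type":"number"},"wy":{"type":"number"},"wz":{"type":"number"}}}},"hand":{"type":"number"},"newtons":{"type":"number"}},"required":["rows"]}

```bash
ls; mkdir -p pics
cat > h.py <<'E'
import sys; sys.path.insert(0,'.')
import numpy as np, cv2
from rig import manip, imaging, job
def cam(n,save=None):
    c=imaging.camera(n)
    if save: cv2.imwrite('pics/'+save,c['img'][:,:,::-1])
    return c
def pts(c):
    K=c['K'];z=c['range_z'];v,u=np.mgrid[0:480,0:640]
    X=(u-K[0,2])/K[0,0]*z;Y=(v-K[1,2])/K[1,1]*z
    P=np.stack([X,-Y,-z,np.ones_like(z)],-1)@c['world_from_camera'].T
    return P[...,:3]
def ray(c,u,v,zh):
    K=c['K'];T=c['world_from_camera']
    d=T[:3,:3]@np.array([(u-K[0,2])/K[0,0],-(v-K[1,2])/K[1,1],-1])
    o=T[:3,3];s=(zh-o[2])/d[2];return o+s*d
E
python3 - <<'E'
from h import *
for n in('top','side'):
    c=cam(n,n+'0.png');print(n,c['K'],c['world_from_camera'].round(3),[k for k in c])
    np.savez(n+'0.npz',**{k:c[k] for k in('img','range_z','K','world_from_camera')})
print(manip.observe())
E
```

```text
pics
top [[442.50628196   0.         320.7756351 ]
 [  0.         442.50628196 241.08322543]
 [  0.           0.           1.        ]] [[ 2.300e-02  9.760e-01 -2.160e-01  2.800e-01]
 [-1.000e+00  2.200e-02 -6.000e-03 -3.000e-03]
 [-1.000e-03  2.160e-01  9.760e-01  1.328e+00]
 [ 0.000e+00  0.000e+00  0.000e+00  1.000e+00]] ['img', 'range_z', 'K', 'world_from_camera']
side [[486.75924124   0.         326.53947704]
 [  0.         486.75924124 237.98224251]
 [  0.           0.           1.        ]] [[ 0.996  0.046 -0.076  0.424]
 [-0.086  0.701 -0.708 -0.774]
 [ 0.021  0.712  0.702  0.946]
 [ 0.     0.     0.     1.   ]] ['img', 'range_z', 'K', 'world_from_camera']
{'t': 0.1, 'joint_pos': array([ 1.09837935e+00,  3.13922017e-01,  4.51061089e-02,  1.30360061e+00,
       -3.67208499e-06,  1.43121652e+00]), 'joint_velocities': array([ 0.00086646, -0.00103482,  0.0014206 ,  0.00015475,  0.00124285,
       -0.0002572 ]), 'tau': array([ 2.13991014e-03, -4.81726134e+01,  2.99244028e+01,  1.27937755e-02,
       -1.68342913e-04,  2.63193243e-06]), 'eef_pos': array([0.18766027, 0.54304022, 0.23050544]), 'tcp_rot': array([ 1.65651428e-01,  9.86184034e-01, -7.73016084e-04, -2.42286461e-04]), 'ft_force': array([-0.58186239,  0.34383337,  0.04622139]), 'moment': array([-0.01503518,  0.02019192,  0.03115229]), 'finger_gap': 0.08565111726490063}
```

View pics/top0.png

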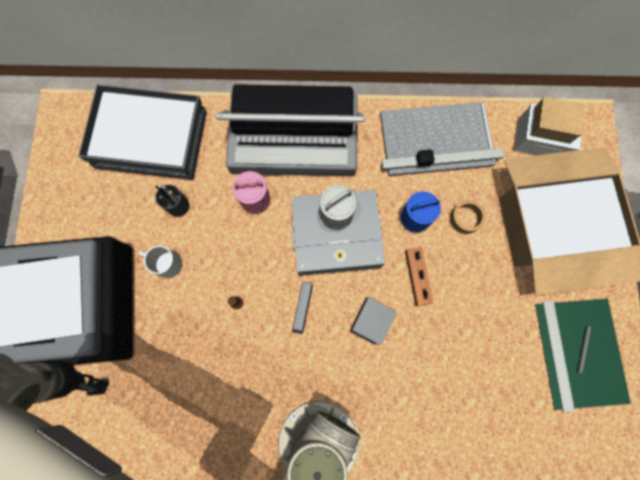

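View pics/side0.png

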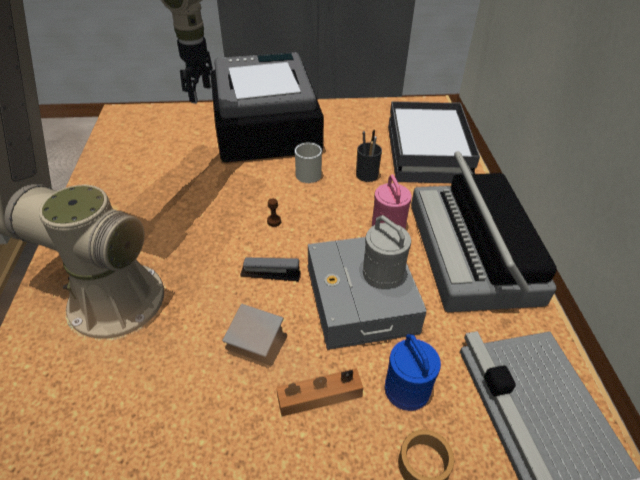

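Top view: the grey canister is on the box lid at (338,205). The look-alikes are the blue one at (423,209) and the pink one at (250,190). The key block is at (420,277), with three keys at about (414,256), (420,273) and (425,293). The lock is at (340,255). I'll crop the keys and measure the positions.

Run:
```python
from h import *
T=np.load('top0.npz');S=np.load('side0.npz')
a=cv2.resize(T['img'][170:320,280:450,::-1],None,fx=4,fy=4,interpolation=3)[:600,:680]
b=cv2.resize(S['img'][360:420,265:375,::-1],None,fx=7,fy=7,interpolation=3)
cv2.imwrite('pics/cropT.png',a);cv2.imwrite('pics/cropS.png',b)
cv2.imwrite('pics/cropS2.png',cv2.resize(S['img'][210:350,295:435,::-1],None,fx=4,fy=4,interpolation=3))
for n,C in(('T',T),('S',S)):
    P=pts(C)
    hsv=cv2.cvtColor(C['img'],cv2.COLOR_RGB2HSV)
    for nm,(x0,x1,y0,y1) in dict(T=dict(block=(400,440,240,310),box=(285,390,185,280)),S=dict(block=(270,370,365,415),box=(300,430,210,350)))[n].items():
        Q=P[y0:y1,x0:x1].reshape(-1,3)
        print(n,nm,np.histogram(Q[:,2],bins=np.arange(-.01,.3,.01)))
```

```text
T block (array([1114,  643,   39,   43,  552,  288,   25,   33,   47,    1,    0,
          0,    0,    0,    0,    0,    0,    0,    0,    0,    0,    0,
          0,    0,    0,    0,    0,    0,    0,    0]), array([-0.01,  0.  ,  0.01,  0.02,  0.03,  0.04,  0.05,  0.06,  0.07,
        0.08,  0.09,  0.1 ,  0.11,  0.12,  0.13,  0.14,  0.15,  0.16,
        0.17,  0.18,  0.19,  0.2 ,  0.21,  0.22,  0.23,  0.24,  0.25,
        0.26,  0.27,  0.28,  0.29]))
T box (array([1851, 1044,   71,   36,   41,   62,   86,   43,   46, 3455, 1874,
         18,   29,   35,   24,   29,   35,   25,   29,   18,   27,  765,
        155,    8,   14,   38,   72,    0,    0,    0]), array([-0.01,  0.  ,  0.01,  0.02,  0.03,  0.04,  0.05,  0.06,  0.07,
        0.08,  0.09,  0.1 ,  0.11,  0.12,  0.13,  0.14,  0.15,  0.16,
        0.17,  0.18,  0.19,  0.2 ,  0.21,  0.22,  0.23,  0.24,  0.25,
        0.26,  0.27,  0.28,  0.29]))
S block (array([ 436, 2161,  194,  200,  436, 1221,   93,  116,  127,    4,    0,
          0,    0,    0,    0,    0,    0,    0,    0,    0,    0,    0,
          0,    0,    0,    0,    0,    0,    0,    0]), array([-0.01,  0.  ,  0.01,  0.02,  0.03,  0.04,  0.05,  0.06,  0.07,
        0.08,  0.09,  0.1 ,  0.11,  0.12,  0.13,  0.14,  0.15,  0.16,
        0.17,  0.18,  0.19,  0.2 ,  0.21,  0.22,  0.23,  0.24,  0.25,
        0.26,  0.27,  0.28,  0.29]))
S box (array([ 781, 5087,  392,  370,  346,  325,  487,  409,  483, 1150, 5312,
        125,  218,  278,  141,  143,  145,  212,  134,  137,  117,  414,
        693,   33,   35,   48,  116,    0,    0,    0]), array([-0.01,  0.  ,  0.01,  0.02,  0.03,  0.04,  0.05,  0.06,  0.07,
        0.08,  0.09,  0.1 ,  0.11,  0.12,  0.13,  0.14,  0.15,  0.16,
        0.17,  0.18,  0.19,  0.2 ,  0.21,  0.22,  0.23,  0.24,  0.25,
        0.26,  0.27,  0.28,  0.29]))
```

View pics/cropT.png

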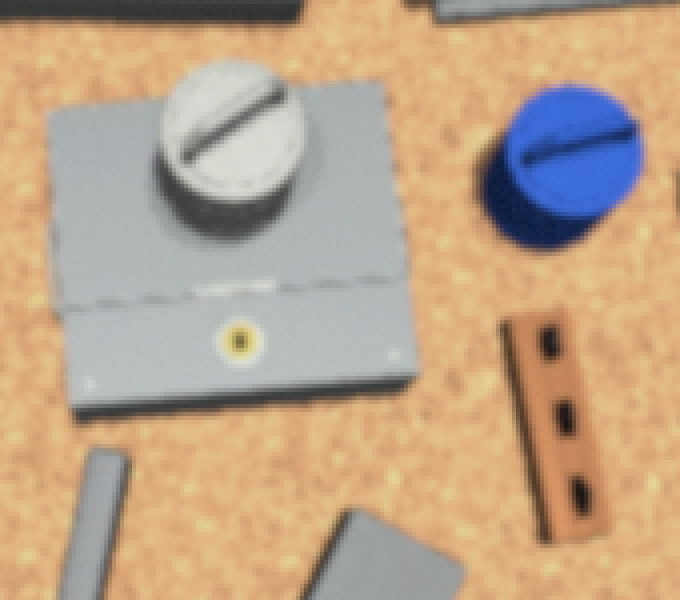

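View pics/cropS.png

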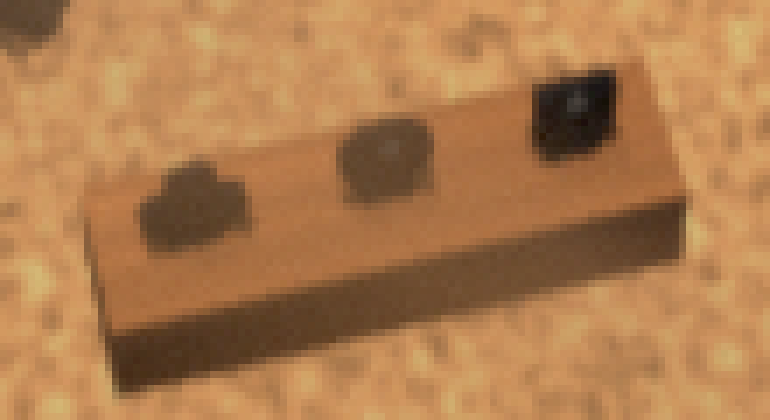

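View pics/cropS2.png

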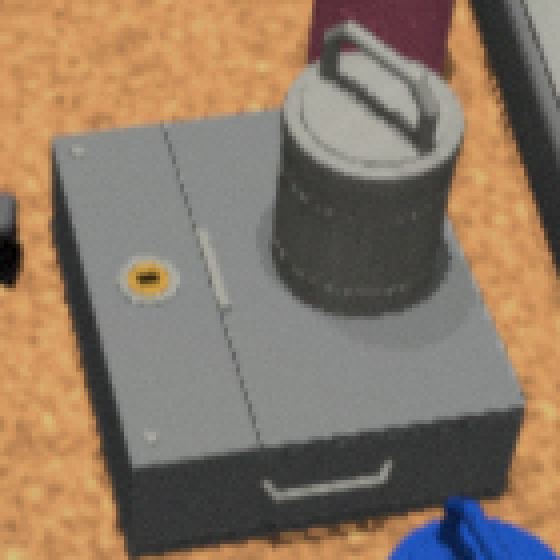

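The side crop shows the clover key on the left (293,390), the **round key in the middle (320,383)** and the square key on the right (347,377). Next I'll measure the handle, lock, box and round key.

```bash
cat > meas.py <<'E'
from h import *
def lr(P2):  # minAreaRect centre/angle of 2D pts mm
    return cv2.minAreaRect((P2*1000).astype(np.float32))
if __name__=='__main__':
  T=np.load('top0.npz');S=np.load('side0.npz')
  PT,PS=pts(T),pts(S)
  for n,P,C in(('T',PT,T),('S',PS,S)):
    x,y,z=P[...,0],P[...,1],P[...,2]
    valid=C['range_z']>0
    near=(valid)&(abs(x-.53)<.3)&(abs(y)<.4)
    # box top
    reg=np.zeros_like(near); r=(190,280,285,390) if n=='T' else (235,345,300,430)
    reg[r[0]:r[1],r[2]:r[3]]=1
    bt=near&reg&(abs(z-.09)<.008)
    print(n,'boxtop z',np.median(z[bt]),lr(P[bt][:,:2]))
    hd=near&reg&(z>.232); 
    if n=='S':
        reg2=np.zeros_like(near);reg2[205:345,300:430]=1;hd=near&reg2&(z>.232)
    print(n,'handle',hd.sum(),P[hd].mean(0),lr(P[hd][:,:2]),np.percentile(z[hd],[5,50,95]))
    ct=near&(z>.198)&(z<.216)&(reg if n=='T' else reg2)
    print(n,'cantop',np.median(z[ct]),cv2.minEnclosingCircle((P[ct][:,:2]*1000).astype(np.float32)))
    # block top
    r=(240,310,400,440) if n=='T' else (360,420,270,370)
    rg=np.zeros_like(near);rg[r[0]:r[1],r[2]:r[3]]=1
    h=cv2.cvtColor(C['img'],cv2.COLOR_RGB2HSV)
    bk=rg&(z>.034)&(z<.05); print(n,'block',np.median(z[bk]),lr(P[bk][:,:2]))
    ky=(rg&(z>.055)).astype(np.uint8)
    k,l,st,ce=cv2.connectedComponentsWithStats(ky)
    for i in range(1,k):
        if st[i,4]>4:
            m=l==i;print(n,'key',st[i],ce[i].round(1),P[m].mean(0).round(4),P[m].max(0).round(3),lr(P[m][:,:2]))
  # lock: yellow
  for n,C,r in(('T',T,(240,268,325,355)),('S',S,(265,295,320,345))):
    h=cv2.cvtColor(C['img'],cv2.COLOR_RGB2HSV)[r[0]:r[1],r[2]:r[3]]
    m=((h[...,1]>110)&(h[...,0]<40)).astype(np.uint8)
    cn=cv2.findContours(m,0,2)[0];c=max(cn,key=cv2.contourArea)
    (u,v),R=cv2.minEnclosingCircle(c);M=cv2.moments(c);u2,v2=M['m10']/M['m00'],M['m01']/M['m00']
    print(n,'lock',u+r[2],v+r[0],R,u2+r[2],v2+r[0],ray(C,u2+r[2],v2+r[0],.092))
E
python3 meas.py
```

```text
T boxtop z 0.08903816673999776 ((590.1937255859375, -39.950653076171875), (224.48365783691406, 249.83123779296875), 6.703306674957275)
T handle 122 [ 0.63231964 -0.03525408  0.24950771] ((634.20849609375, -37.355308532714844), (10.623075485229492, 80.25337219238281), 36.267356872558594) [0.23796589 0.25107356 0.25586406]
T cantop 0.20768194095678316 ((634.253173828125, -37.911827087402344), 49.29067611694336)
T block 0.038989385697207224 ((468.65618896484375, -286.67718505859375), (169.7695770263672, 48.01999282836914), 10.039068222045898)
T key [416 251   5   9  30] [417.7 255.2] [ 0.5153 -0.267   0.113 ] [ 0.535 -0.003  1.328] ((401.0251770019531, -146.38018798828125), (20.623916625976562, 374.06689453125), 43.30791091918945)
T key [420 270   4  10  31] [421.5 274.5] [ 0.4677 -0.2856  0.0693] [ 0.481 -0.282  0.08 ] ((468.4206237792969, -286.080078125), (26.53843116760254, 6.946013450622559), 10.507267951965332)
T key [423 289   5  11  36] [425.1 293.5] [ 0.4138 -0.2954  0.0651] [ 0.427 -0.291  0.076] ((413.3435363769531, -296.2481689453125), (29.577219009399414, 6.8404741287231445)
[... 652 characters left out ...]
25585938, -277.4440002441406), (24.16303825378418, 7.798247814178467), 10.5310640335083)
S key [313 376  14  10 100] [319.4 380.4] [ 0.4705 -0.2883  0.0687] [ 0.484 -0.282  0.079] ((470.4284362792969, -286.6921691894531), (26.483320236206055, 8.40219783782959), 10.273993492126465)
S key [285 383  15  10 100] [291.7 387.4] [ 0.4153 -0.2977  0.0659] [ 0.43  -0.29   0.079] ((415.8057556152344, -296.6831359863281), (29.95116424560547, 7.514337539672852), 11.012115478515625)
T lock 339.5 254.5 2.549609661102295 339.61538461538464 254.67948717948718 [ 0.51573411 -0.0495786   0.092     ]
S lock 331.5 279.5 4.743516445159912 331.48039215686276 279.38235294117646 [ 0.51624987 -0.04881276  0.092     ]
```

```bash
cat > plan.py <<'E'
from h import *
from scipy.spatial.transform import Rotation as Ro
def Rdown(yaw): # tool z down, tool y at world angle yaw (deg)
    a=np.radians(yaw);y=np.array([np.cos(a),np.sin(a),0]);z=np.array([0,0,-1.]);x=np.cross(y,z)
    return Ro.from_matrix(np.stack([x,y,z],1))
def plan(x,y,z,yaw,n):
    s=manip.observe();p=s['eef_pos']*1000;R=Ro.from_quat(s['tcp_rot']);G=Rdown(yaw)
    print('t',round(s['t'],2),'p',p.round(1),'yaw',np.degrees(np.arctan2(*R.as_matrix()[1::-1,1])).round(1),'tilt',(G.inv()*R).as_rotvec(degrees=True).round(2),'j',np.degrees(s['joint_pos']).round(0),'F',s['ft_force'].round(1),'gap',round(s['finger_gap']*1000,1))
    g=np.array([x,y,z]);rv=(R.inv()*G).as_rotvec(degrees=True)
    for i in range(n):
        Ri=R*Ro.from_rotvec(rv*i/n,degrees=True)
        d=Ri.inv().apply((g-p)/n);w=rv/n
        print({k:round(float(v),1) for k,v in zip(('dx','dy','dz','wx','wy','wz'),[*d,*w]) if abs(v)>.04})
E
python3 - <<'E'
from plan import *
T=np.load('top0.npz')
for n,u,v,h in(('pink',250,190,.13),('stapler',302,307,.05),('stamp',236,301,.06)):print(n,ray(T,u,v,h))
P=pts(T);print(P[180:205,235:265][...,2].max(), P[220:380,0:140,2].max())
plan(635,-39,345,35.7,15)
E
```

```text
pink [0.69005456 0.20938174 0.13      ]
stapler [0.36889761 0.05446952 0.05      ]
stamp [0.38089531 0.24263587 0.06      ]
1.3279418558115372 1.3279418558115372
t 0.1 p [187.7 543.  230.5] yaw 70.9 tilt [ 9.000e-02 -2.000e-02 -3.523e+01] j [63. 18.  3. 75. -0. 82.] F [-0.6  0.3  0. ] gap 85.7
{'dx': -40.9, 'dy': -26.9, 'dz': -7.6, 'wz': 2.3}
{'dx': -41.9, 'dy': -25.2, 'dz': -7.6, 'wz': 2.3}
{'dx': -42.9, 'dy': -23.5, 'dz': -7.6, 'wz': 2.3}
{'dx': -43.9, 'dy': -21.7, 'dz': -7.6, 'wz': 2.3}
{'dx': -44.7, 'dy': -19.9, 'dz': -7.6, 'wz': 2.3}
{'dx': -45.5, 'dy': -18.1, 'dz': -7.6, 'wz': 2.3}
{'dx': -46.2, 'dy': -16.2, 'dz': -7.6, 'wz': 2.3}
{'dx': -46.8, 'dy': -14.3, 'dz': -7.6, 'wz': 2.3}
{'dx': -47.4, 'dy': -12.3, 'dz': -7.6, 'wz': 2.3}
{'dx': -47.8, 'dy': -10.4, 'dz': -7.6, 'wz': 2.3}
{'dx': -48.2, 'dy': -8.4, 'dz': -7.6, 'wz': 2.3}
{'dx': -48.5, 'dy': -6.4, 'dz': -7.6, 'wz': 2.3}
{'dx': -48.7, 'dy': -4.4, 'dz': -7.6, 'wz': 2.3}
{'dx': -48.9, 'dy': -2.4, 'dz': -7.6, 'wz': 2.3}
{'dx': -48.9, 'dy': -0.4, 'dz': -7.6, 'wz': 2.3}
```

Call:
step_arm --rows '[{"dz":-40},{"dz":-40},{"dz":-30,"dx":-20,"dy":-13},{"dx":-41,"dy":-27,"wz":2.3},{"dx":-42,"dy":-25,"wz":2.3}]' --hand 100 --newtons 60

```text
invalid input at $.rows[0]: expected keys dx, dy, dz, wx, wy, wz
```

Call:
step_arm --rows '[{"dx":-43,"dy":-23,"wz":2.3},{"dx":-44,"dy":-22,"wz":2.3},{"dx":-45,"dy":-20,"wz":2.3},{"dx":-45,"dy":-18,"wz":2.3},{"dx":-46,"dy":-16,"wz":2.3}]'

```text
invalid input at $.rows[0]: expected keys dx, dy, dz, wx, wy, wz
```

```bash
python3 -c "
from plan import *
plan(635,-39,320,35.7,9)"
```

```text
t 0.1 p [187.7 543.  230.5] yaw 70.9 tilt [ 9.000e-02 -2.000e-02 -3.523e+01] j [63. 18.  3. 75. -0. 82.] F [-0.6  0.3  0. ] gap 85.7
{'dx': -68.1, 'dy': -44.9, 'dz': -9.9, 'wz': 3.9}
{'dx': -71.0, 'dy': -40.1, 'dz': -9.9, 'wz': 3.9}
{'dx': -73.6, 'dy': -35.2, 'dz': -9.9, 'wz': 3.9}
{'dx': -75.8, 'dy': -30.1, 'dz': -9.9, 'wz': 3.9}
{'dx': -77.7, 'dy': -24.8, 'dz': -9.9, 'wz': 3.9}
{'dx': -79.2, 'dy': -19.5, 'dz': -9.9, 'wz': 3.9}
{'dx': -80.4, 'dy': -14.0, 'dz': -9.9, 'wz': 3.9}
{'dx': -81.1, 'dy': -8.5, 'dz': -9.9, 'wz': 3.9}
{'dx': -81.5, 'dy': -2.9, 'dz': -9.9, 'wz': 3.9}
```

Call:
step_arm --rows '[{"dx":0,"dy":0,"dz":-40,"wx":0,"wy":0,"wz":0},{"dx":0,"dy":0,"dz":-40,"wx":0,"wy":0,"wz":0},{"dx":-20,"dy":-13,"dz":-30,"wx":0,"wy":0,"wz":0},{"dx":-41,"dy":-27,"dz":0,"wx":0,"wy":0,"wz":2.3},{"dx":-42,"dy":-25,"dz":0,"wx":0,"wy":0,"wz":2.3}]' --hand 100 --newtons 60

```text
t: 0.72
eef_pos: [0.2618, 0.4457, 0.3402]
tcp_rot: [0.203, 0.979, -0.004, -0.001]
ft_force: [0.2, -0.1, -0.2]
finger_gap: 0.0853
```

Call:
step_arm --rows '[{"dx":-43,"dy":-23,"dz":0,"wx":0,"wy":0,"wz":2.3},{"dx":-44,"dy":-22,"dz":0,"wx":0,"wy":0,"wz":2.3},{"dx":-45,"dy":-20,"dz":0,"wx":0,"wy":0,"wz":2.3},{"dx":-45,"dy":-18,"dz":0,"wx":0,"wy":0,"wz":2.3},{"dx":-46,"dy":-16,"dz":0,"wx":0,"wy":0,"wz":2.3}]'

```text
t: 1.35
eef_pos: [0.4151, 0.2461, 0.3397]
tcp_rot: [0.303, 0.953, -0.005, -0.001]
ft_force: [1.6, -0.1, 0.0]
finger_gap: 0.0857
```

```bash
python3 -c "
from plan import *
plan(635,-39,320,35.7,9)"
```

```text
t 1.35 p [415.1 246.1 339.7] yaw 54.8 tilt [  0.6   -0.15 -19.06] j [21.  8.  4. 87. -0. 57.] F [ 1.6 -0.1  0. ] gap 85.7
{'dx': -38.2, 'dy': -11.8, 'dz': 2.3, 'wx': -0.1, 'wz': 2.1}
{'dx': -38.6, 'dy': -10.3, 'dz': 2.3, 'wx': -0.1, 'wz': 2.1}
{'dx': -39.0, 'dy': -8.9, 'dz': 2.3, 'wx': -0.1, 'wz': 2.1}
{'dx': -39.3, 'dy': -7.5, 'dz': 2.3, 'wx': -0.1, 'wz': 2.1}
{'dx': -39.5, 'dy': -6.0, 'dz': 2.3, 'wx': -0.1, 'wz': 2.1}
{'dx': -39.7, 'dy': -4.5, 'dz': 2.2, 'wx': -0.1, 'wz': 2.1}
{'dx': -39.9, 'dy': -3.1, 'dz': 2.2, 'wx': -0.1, 'wz': 2.1}
{'dx': -40.0, 'dy': -1.6, 'dz': 2.2, 'wx': -0.1, 'wz': 2.1}
{'dx': -40.0, 'dy': -0.1, 'dz': 2.2, 'wx': -0.1, 'wz': 2.1}
```

Call:
step_arm --rows '[{"dx":-38,"dy":-12,"dz":2,"wx":-0.1,"wy":0,"wz":2.1},{"dx":-39,"dy":-10,"dz":2,"wx":-0.1,"wy":0,"wz":2.1},{"dx":-39,"dy":-9,"dz":2,"wx":-0.1,"wy":0,"wz":2.1},{"dx":-39,"dy":-7.5,"dz":2,"wx":-0.1,"wy":0,"wz":2.1},{"dx":-40,"dy":-6,"dz":2,"wx":-0.1,"wy":0,"wz":2.1}]'

```text
t: 1.98
eef_pos: [0.5399, 0.0804, 0.3281]
tcp_rot: [0.392, 0.92, -0.002, -0.001]
ft_force: [0.2, 0.0, -0.2]
finger_gap: 0.0856
```

Call:
step_arm --rows '[{"dx":-40,"dy":-4.5,"dz":2,"wx":-0.1,"wy":0,"wz":2.1},{"dx":-40,"dy":-3,"dz":2,"wx":-0.1,"wy":0,"wz":2.1},{"dx":-40,"dy":-1.6,"dz":2,"wx":-0.1,"wy":0,"wz":2.1},{"dx":-40,"dy":0,"dz":2,"wx":-0.1,"wy":0,"wz":2.1},{"dx":0,"dy":0,"dz":0,"wx":0,"wy":0,"wz":0}]'

```text
t: 2.6
eef_pos: [0.64, -0.0544, 0.3151]
tcp_rot: [0.463, 0.887, 0.001, -0.002]
ft_force: [-0.4, 0.5, -0.1]
finger_gap: 0.0852
```

```bash
python3 -c "
from plan import *
plan(635.5,-39,231,35.7,4)"
```

```text
t 2.6 p [640.  -54.4 315.1] yaw 34.9 tilt [0.07 0.28 0.81] j [-12.  26.  27.  91.   0.  43.] F [-0.4  0.5 -0.1] gap 85.2
{'dx': 3.7, 'dy': 1.3, 'dz': 21.0, 'wy': -0.1, 'wz': -0.2}
{'dx': 3.7, 'dy': 1.3, 'dz': 21.0, 'wy': -0.1, 'wz': -0.2}
{'dx': 3.8, 'dy': 1.3, 'dz': 21.0, 'wy': -0.1, 'wz': -0.2}
{'dx': 3.8, 'dy': 1.3, 'dz': 21.0, 'wy': -0.1, 'wz': -0.2}
```

Call:
step_arm --rows '[{"dx":8,"dy":3,"dz":0,"wx":0,"wy":0,"wz":-0.8},{"dx":7,"dy":2,"dz":10,"wx":0,"wy":0,"wz":0},{"dx":0,"dy":0,"dz":25,"wx":0,"wy":0,"wz":0},{"dx":0,"dy":0,"dz":25,"wx":0,"wy":0,"wz":0},{"dx":0,"dy":0,"dz":15,"wx":0,"wy":0,"wz":0}]'

```text
t: 3.22
eef_pos: [0.6321, -0.0313, 0.2409]
tcp_rot: [0.452, 0.892, 0.002, -0.002]
ft_force: [-0.6, -0.1, 0.4]
finger_gap: 0.0852
```

```bash
python3 -c "
from plan import *
plan(635.5,-39,230,35.7,1)
c=cam('side');cv2.imwrite('pics/s1.png',cv2.resize(c['img'][150:350,280:480,::-1],None,fx=3,fy=3))"
```

```text
t 3.23 p [632.1 -31.3 240.9] yaw 36.3 tilt [-0.07  0.28 -0.57] j [-10.  25.  14.  79.   0.  44.] F [-0.6 -0.1  0.4] gap 85.2
{'dx': -8.3, 'dy': -1.8, 'dz': 10.8, 'wx': 0.1, 'wy': -0.3, 'wz': 0.6}
```

View pics/s1.png

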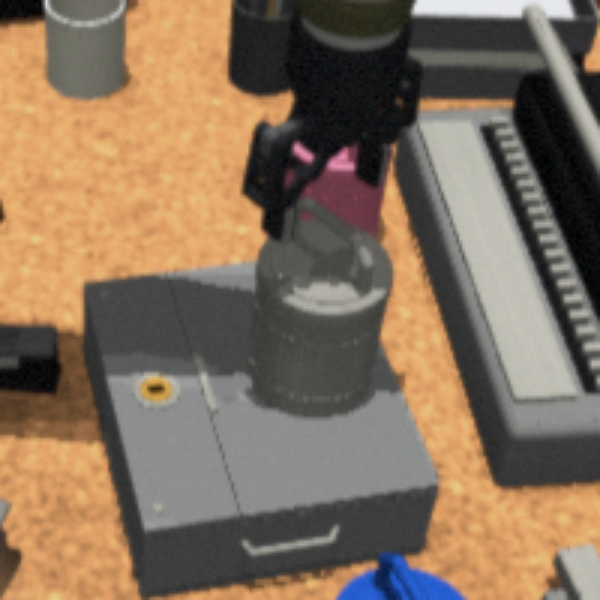

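The fingers straddle the handle bar (picture around (320,220)), and the canister hasn't moved. I'll finish centring and close.

Call:
step_arm --rows '[{"dx":-6,"dy":-1.5,"dz":6,"wx":0,"wy":0,"wz":0.5},{"dx":-2,"dy":0,"dz":4,"wx":0,"wy":0,"wz":0},{"dx":0,"dy":0,"dz":0,"wx":0,"wy":0,"wz":0}]'

```text
t: 3.65
eef_pos: [0.6343, -0.0364, 0.2303]
tcp_rot: [0.454, 0.891, 0.002, -0.003]
ft_force: [-0.2, 0.4, -0.3]
finger_gap: 0.0854
```

```bash
python3 -c "
from plan import *
plan(635.5,-39,230,35.7,1)"
```

```text
t 3.65 p [634.3 -36.4 230.3] yaw 35.9 tilt [-0.03  0.34 -0.24] j [-11.  25.  13.  78.   0.  43.] F [-0.2  0.4 -0.3] gap 85.4
{'dx': -2.8, 'dy': -0.6, 'dz': 0.3, 'wy': -0.3, 'wz': 0.2}
```

Call:
step_arm --rows '[{"dx":0,"dy":0,"dz":0,"wx":0,"wy":0,"wz":0},{"dx":0,"dy":0,"dz":0,"wx":0,"wy":0,"wz":0},{"dx":0,"dy":0,"dz":0,"wx":0,"wy":0,"wz":0},{"dx":0,"dy":0,"dz":0,"wx":0,"wy":0,"wz":0},{"dx":0,"dy":0,"dz":0,"wx":0,"wy":0,"wz":0}]' --hand 0 --newtons 80

```text
t: 4.28
eef_pos: [0.6351, -0.0367, 0.2318]
tcp_rot: [0.455, 0.891, 0.002, -0.001]
ft_force: [0.2, 0.9, 0.2]
finger_gap: 0.0074
```

```bash
python3 -c "
from plan import *
plan(635.5,-39,230,35.7,1)"
```

```text
t 4.28 p [635.1 -36.7 231.8] yaw 35.9 tilt [-0.13  0.25 -0.22] j [-11.  25.  13.  78.   0.  43.] F [0.2 0.9 0.2] gap 7.4
{'dx': -2.1, 'dy': -1.1, 'dz': 1.8, 'wx': 0.1, 'wy': -0.3, 'wz': 0.2}
```

Call:
step_arm --rows '[{"dx":0,"dy":0,"dz":-3,"wx":0,"wy":0,"wz":0},{"dx":0,"dy":0,"dz":-8,"wx":0,"wy":0,"wz":0},{"dx":0,"dy":0,"dz":-10,"wx":0,"wy":0,"wz":0},{"dx":0,"dy":0,"dz":0,"wx":0,"wy":0,"wz":0}]'

```text
t: 4.78
eef_pos: [0.6338, -0.0366, 0.2516]
tcp_rot: [0.455, 0.891, 0.001, -0.004]
ft_force: [-0.6, -0.4, -4.9]
finger_gap: 0.007
```

```bash
python3 -c "
from plan import *
plan(635.5,-39,230,35.7,1)
c=cam('side');cv2.imwrite('pics/s2.png',cv2.resize(c['img'][150:350,280:480,::-1],None,fx=3,fy=3))"
```

```text
t 4.78 p [633.8 -36.6 251.6] yaw 35.9 tilt [ 0.09  0.47 -0.22] j [-11.  25.  16.  81.   0.  43.] F [-0.6 -0.4 -4.9] gap 7.0
{'dx': -3.1, 'dz': 21.5, 'wx': -0.1, 'wy': -0.5, 'wz': 0.2}
```

View pics/s2.png

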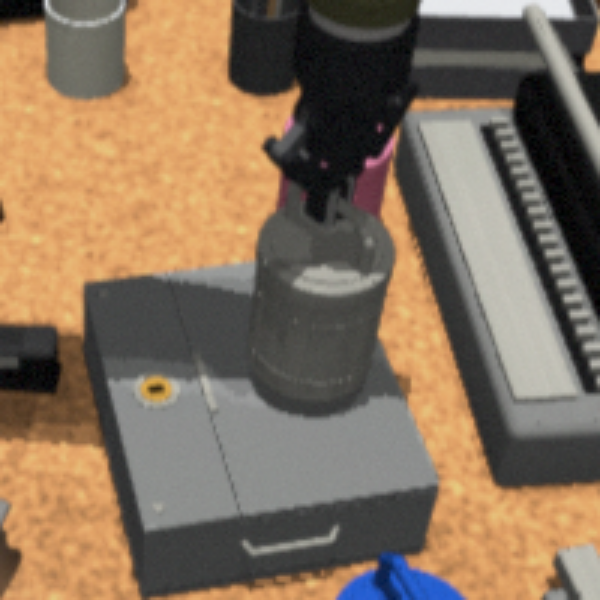

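It's held: 4.9 N is about 0.5 kg, and the canister is clear of the lid in the picture. Now lift and carry.

Call:
step_arm --rows '[{"dx":0,"dy":0,"dz":-15,"wx":0,"wy":0,"wz":0},{"dx":0,"dy":0,"dz":-20,"wx":0,"wy":0,"wz":0},{"dx":0,"dy":0,"dz":0,"wx":0,"wy":0,"wz":0}]'

```text
t: 5.2
eef_pos: [0.6337, -0.0368, 0.288]
tcp_rot: [0.455, 0.891, 0.001, -0.004]
ft_force: [0.6, 0.1, -6.0]
finger_gap: 0.0071
```

```bash
python3 -c "
from plan import *
plan(528,152,285,35.7,10)"
```

```text
t 5.2 p [633.7 -36.8 288. ] yaw 35.9 tilt [ 0.13  0.51 -0.23] j [-11.  25.  21.  86.   0.  43.] F [ 0.6  0.1 -6. ] gap 7.1
{'dx': 21.5, 'dy': 2.5, 'dz': 0.5, 'wy': -0.1}
{'dx': 21.5, 'dy': 2.5, 'dz': 0.5, 'wy': -0.1}
{'dx': 21.5, 'dy': 2.5, 'dz': 0.5, 'wy': -0.1}
{'dx': 21.5, 'dy': 2.5, 'dz': 0.4, 'wy': -0.1}
{'dx': 21.5, 'dy': 2.5, 'dz': 0.4, 'wy': -0.1}
{'dx': 21.5, 'dy': 2.5, 'dz': 0.4, 'wy': -0.1}
{'dx': 21.5, 'dy': 2.5, 'dz': 0.4, 'wy': -0.1}
{'dx': 21.5, 'dy': 2.5, 'dz': 0.4, 'wy': -0.1}
{'dx': 21.5, 'dy': 2.4, 'dz': 0.3, 'wy': -0.1}
{'dx': 21.5, 'dy': 2.4, 'dz': 0.3, 'wy': -0.1}
```

Call:
step_arm --rows '[{"dx":10,"dy":1,"dz":0,"wx":0,"wy":0,"wz":0},{"dx":20,"dy":2.5,"dz":0,"wx":0,"wy":-0.2,"wz":0},{"dx":25,"dy":3,"dz":0,"wx":0,"wy":-0.2,"wz":0},{"dx":25,"dy":3,"dz":0,"wx":0,"wy":0,"wz":0},{"dx":25,"dy":3,"dz":0,"wx":0,"wy":0,"wz":0}]'

```text
t: 5.82
eef_pos: [0.5772, 0.0611, 0.2855]
tcp_rot: [0.455, 0.89, -0.001, -0.004]
ft_force: [0.8, -0.3, -4.7]
finger_gap: 0.0075
```

Call:
step_arm --rows '[{"dx":25,"dy":3,"dz":0,"wx":0,"wy":0,"wz":0},{"dx":25,"dy":3,"dz":0,"wx":0,"wy":0,"wz":0},{"dx":25,"dy":3,"dz":0,"wx":0,"wy":0,"wz":0},{"dx":15,"dy":1,"dz":0,"wx":0,"wy":0,"wz":0},{"dx":5,"dy":0,"dz":0,"wx":0,"wy":0,"wz":0}]'

```text
t: 6.45
eef_pos: [0.5201, 0.1528, 0.2845]
tcp_rot: [0.452, 0.892, -0.002, -0.006]
ft_force: [-0.3, 0.1, -4.9]
finger_gap: 0.007
```

```bash
python3 -c "
from plan import *
plan(528,152,285,35.7,1)
c=cam('side');cv2.imwrite('pics/s3.png',cv2.resize(c['img'][100:350,250:500,::-1],None,fx=2.4,fy=2.4))"
```

```text
t 6.45 p [520.1 152.8 284.5] yaw 36.3 tilt [ 0.48  0.56 -0.58] j [ 8. 14.  5. 82.  0. 61.] F [-0.3  0.1 -4.9] gap 7.0
{'dx': -5.4, 'dy': 5.9, 'dz': -0.7, 'wx': -0.5, 'wy': -0.6, 'wz': 0.6}
```

View pics/s3.png

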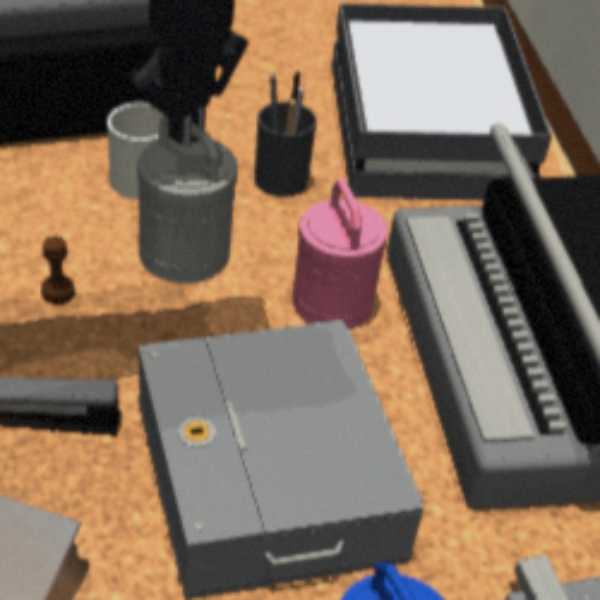

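The canister is carried upright, clear of the box, the pink canister and the stamp. Lowering it about 142 mm.

Call:
step_arm --rows '[{"dx":0,"dy":4,"dz":15,"wx":-0.5,"wy":-0.6,"wz":0},{"dx":0,"dy":2,"dz":30,"wx":0,"wy":0,"wz":0},{"dx":0,"dy":0,"dz":30,"wx":0,"wy":0,"wz":0},{"dx":0,"dy":0,"dz":25,"wx":0,"wy":0,"wz":0},{"dx":0,"dy":0,"dz":15,"wx":0,"wy":0,"wz":0}]'

```text
t: 7.12
eef_pos: [0.5281, 0.1539, 0.1677]
tcp_rot: [0.454, 0.891, 0.001, 0.003]
ft_force: [-0.1, 0.3, -4.2]
finger_gap: 0.0073
```

```bash
python3 -c "
from plan import *
plan(523,153,142,35.7,1)"
```

```text
t 7.12 p [528.1 153.9 167.7] yaw 36.0 tilt [-0.27 -0.29 -0.35] j [ 8. 16. -8. 65. -0. 62.] F [-0.1  0.3 -4.2] gap 7.3
{'dx': 2.4, 'dy': -4.8, 'dz': 25.7, 'wx': 0.3, 'wy': 0.3, 'wz': 0.3}
```

Call:
step_arm --rows '[{"dx":0,"dy":0,"dz":10,"wx":0.2,"wy":0.2,"wz":0},{"dx":0,"dy":0,"dz":8,"wx":0,"wy":0,"wz":0},{"dx":0,"dy":0,"dz":3,"wx":0,"wy":0,"wz":0},{"dx":0,"dy":0,"dz":2,"wx":0,"wy":0,"wz":0},{"dx":0,"dy":0,"dz":0,"wx":0,"wy":0,"wz":0}]'

```text
t: 7.75
eef_pos: [0.5296, 0.1533, 0.1445]
tcp_rot: [0.454, 0.891, 0.001, 0.002]
ft_force: [0.2, 0.8, -4.7]
finger_gap: 0.0073
```

Call:
step_arm --rows '[{"dx":0,"dy":0,"dz":1.5,"wx":0,"wy":0,"wz":0},{"dx":0,"dy":0,"dz":1,"wx":0,"wy":0,"wz":0},{"dx":0,"dy":0,"dz":0.5,"wx":0,"wy":0,"wz":0}]'

```text
t: 8.12
eef_pos: [0.5302, 0.1535, 0.1422]
tcp_rot: [0.454, 0.891, 0.001, 0.002]
ft_force: [0.3, -0.2, -5.7]
finger_gap: 0.0075
```

Call:
step_arm --rows '[{"dx":0,"dy":0,"dz":1.2,"wx":0,"wy":0,"wz":0},{"dx":0,"dy":0,"dz":1,"wx":0,"wy":0,"wz":0}]'

```text
t: 8.38
eef_pos: [0.5311, 0.1531, 0.1418]
tcp_rot: [0.454, 0.891, 0.001, 0.004]
ft_force: [-4.0, -2.0, 5.5]
finger_gap: 0.0076
```

The force has reversed, so the canister is down on the bench. Releasing.

Call:
step_arm --rows '[{"dx":0,"dy":0,"dz":0,"wx":0,"wy":0,"wz":0},{"dx":0,"dy":0,"dz":0,"wx":0,"wy":0,"wz":0},{"dx":0,"dy":0,"dz":0,"wx":0,"wy":0,"wz":0},{"dx":0,"dy":0,"dz":0,"wx":0,"wy":0,"wz":0}]' --hand 100

```text
t: 8.88
eef_pos: [0.5325, 0.1537, 0.1428]
tcp_rot: [0.454, 0.891, 0.003, 0.005]
ft_force: [0.6, 0.4, 0.3]
finger_gap: 0.0786
```

Call:
step_arm --rows '[{"dx":0,"dy":0,"dz":-10,"wx":0,"wy":0,"wz":0},{"dx":0,"dy":0,"dz":-30,"wx":0,"wy":0,"wz":0},{"dx":0,"dy":0,"dz":-40,"wx":0,"wy":0,"wz":0}]'

```text
t: 9.25
eef_pos: [0.5294, 0.1534, 0.2224]
tcp_rot: [0.454, 0.891, 0.001, 0.002]
ft_force: [0.3, 0.4, -0.8]
finger_gap: 0.0853
```

```bash
python3 -c "
from plan import *
plan(469.5,-286.4,220,100,14)
c=cam('side');cv2.imwrite('pics/s4.png',cv2.resize(c['img'][100:350,250:500,::-1],None,fx=2.4,fy=2.4))"
```

```text
t 9.25 p [529.4 153.4 222.4] yaw 36.0 tilt [-6.000e-02 -2.700e-01  6.401e+01] j [ 8. 15. -2. 72. -0. 62.] F [ 0.3  0.4 -0.8] gap 85.3
{'dx': -22.9, 'dy': -21.9, 'dz': 0.2, 'wz': -4.6}
{'dx': -21.1, 'dy': -23.7, 'dz': 0.2, 'wz': -4.6}
{'dx': -19.1, 'dy': -25.3, 'dz': 0.2, 'wz': -4.6}
{'dx': -17.1, 'dy': -26.7, 'dz': 0.2, 'wz': -4.6}
{'dx': -14.9, 'dy': -28.0, 'dz': 0.2, 'wz': -4.6}
{'dx': -12.6, 'dy': -29.1, 'dz': 0.2, 'wz': -4.6}
{'dx': -10.2, 'dy': -30.0, 'dz': 0.2, 'wz': -4.6}
{'dx': -7.8, 'dy': -30.7, 'dz': 0.2, 'wz': -4.6}
{'dx': -5.3, 'dy': -31.3, 'dz': 0.2, 'wz': -4.6}
{'dx': -2.8, 'dy': -31.6, 'dz': 0.2, 'wz': -4.6}
{'dx': -0.3, 'dy': -31.7, 'dz': 0.2, 'wz': -4.6}
{'dx': 2.2, 'dy': -31.6, 'dz': 0.2, 'wz': -4.6}
{'dx': 4.7, 'dy': -31.3, 'dz': 0.2, 'wz': -4.6}
{'dx': 7.2, 'dy': -30.9, 'dz': 0.2, 'wz': -4.6}
```

View pics/s4.png

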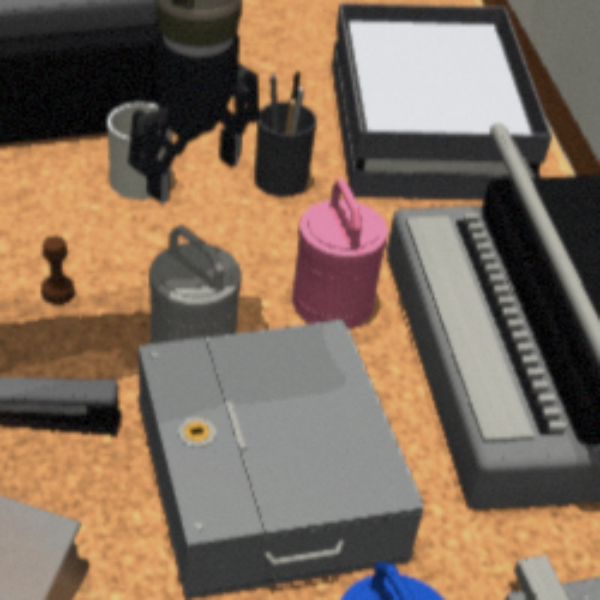

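The canister is standing upright on the bench at picture (195,280), left of the box, and the hand is clear of it. Now over to the round key.

Call:
step_arm --rows '[{"dx":-23,"dy":-22,"dz":0,"wx":0,"wy":0,"wz":-4.6},{"dx":-21,"dy":-24,"dz":0,"wx":0,"wy":0,"wz":-4.6},{"dx":-19,"dy":-25,"dz":0,"wx":0,"wy":0,"wz":-4.6},{"dx":-17,"dy":-27,"dz":0,"wx":0,"wy":0,"wz":-4.6},{"dx":-15,"dy":-28,"dz":0,"wx":0,"wy":0,"wz":-4.6}]'

```text
t: 9.93
eef_pos: [0.5137, -0.0057, 0.2343]
tcp_rot: [0.258, 0.966, 0.003, 0.011]
ft_force: [-0.1, -0.5, -0.2]
finger_gap: 0.0856
```

Call:
step_arm --rows '[{"dx":-12.5,"dy":-29,"dz":0,"wx":0,"wy":0,"wz":-4.6},{"dx":-10,"dy":-30,"dz":0,"wx":0,"wy":0,"wz":-4.6},{"dx":-8,"dy":-31,"dz":0,"wx":0,"wy":0,"wz":-4.6},{"dx":-5,"dy":-31,"dz":0,"wx":0,"wy":0,"wz":-4.6},{"dx":-3,"dy":-31.5,"dz":0,"wx":0,"wy":0,"wz":-4.6}]'

```text
t: 10.55
eef_pos: [0.4964, -0.1685, 0.2376]
tcp_rot: [0.054, 0.998, 0.0, 0.015]
ft_force: [-0.7, 0.6, -0.8]
finger_gap: 0.0851
```

```bash
python3 -c "
from plan import *
plan(469.5,-286.5,170,100,4)
"
```

```text
t 10.55 p [ 496.4 -168.5  237.6] yaw 83.8 tilt [ 0.11 -1.68 16.16] j [-28.  11.  -6.  72.   1. -22.] F [-0.7  0.6 -0.8] gap 85.1
{'dx': 4.0, 'dy': -30.1, 'dz': 16.7, 'wy': 0.4, 'wz': -4.0}
{'dx': 6.0, 'dy': -29.8, 'dz': 16.7, 'wy': 0.4, 'wz': -4.0}
{'dx': 7.9, 'dy': -29.3, 'dz': 16.8, 'wy': 0.4, 'wz': -4.0}
{'dx': 9.9, 'dy': -28.6, 'dz': 16.8, 'wy': 0.4, 'wz': -4.0}
```

Call:
step_arm --rows '[{"dx":4,"dy":-30,"dz":12,"wx":0,"wy":0.4,"wz":-4},{"dx":6,"dy":-30,"dz":12,"wx":0,"wy":0.4,"wz":-4},{"dx":8,"dy":-29,"dz":15,"wx":0,"wy":0.4,"wz":-4},{"dx":9,"dy":-26,"dz":10,"wx":0,"wy":0.4,"wz":-3.5},{"dx":0,"dy":0,"dz":0,"wx":0,"wy":0,"wz":0}]'

```text
t: 11.18
eef_pos: [0.4701, -0.2906, 0.1904]
tcp_rot: [-0.084, 0.996, -0.003, 0.003]
ft_force: [0.2, -0.3, 0.2]
finger_gap: 0.0852
```

```bash
python3 -c "
from plan import *
plan(469.5,-286.5,170,100,1)
c=cam('top','t5.png');P=pts(c)
m=(abs(P[...,0]-.53)<.08)&(abs(P[...,1]-.153)<.08)&(P[...,2]>.1)&(P[...,2]<.13)
print('can top',m.sum(),np.median(P[m][:,2]),cv2.minEnclosingCircle((P[m][:,:2]*1000).astype(np.float32)))
"
```

```text
t 11.18 p [ 470.1 -290.6  190.4] yaw 99.7 tilt [ 0.36 -0.29  0.32] j [-40.  16.  -6.  68.  -0. -50.] F [ 0.2 -0.3  0.2] gap 85.2
{'dy': 4.2, 'dz': 20.4, 'wx': -0.4, 'wy': 0.3, 'wz': -0.3}
can top 862 0.11774142630741613 ((530.5359497070312, 150.99371337890625), 49.742225646972656)
```

View pics/t5.png

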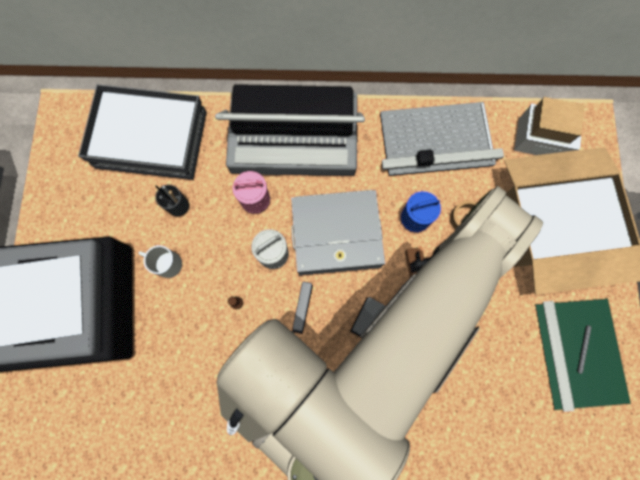

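The top view shows the canister at (270,247), its top 118 mm up at (530,151) mm, so it stands flat and clear of the box. Now descending on the round key.

Call:
step_arm --rows '[{"dx":0,"dy":4,"dz":20,"wx":-0.3,"wy":0.2,"wz":-0.3},{"dx":0,"dy":0,"dz":40,"wx":0,"wy":0,"wz":0},{"dx":0,"dy":0,"dz":30,"wx":0,"wy":0,"wz":0},{"dx":0,"dy":0,"dz":0,"wx":0,"wy":0,"wz":0}]' --hand 60

```text
t: 11.72
eef_pos: [0.4729, -0.2833, 0.1033]
tcp_rot: [-0.088, 0.996, -0.002, 0.004]
ft_force: [-0.4, 0.2, 0.6]
finger_gap: 0.0512
```

```bash
python3 -c "
from plan import *
plan(469.5,-286.5,50,100,1)
c=cam('side');cv2.imwrite('pics/s6.png',cv2.resize(c['img'][320:440,240:400,::-1],None,fx=5,fy=5,interpolation=3))
"
```

```text
t 11.72 p [ 472.9 -283.3  103.3] yaw 100.1 tilt [ 0.25 -0.42 -0.06] j [-39.  19. -14.  56.   0. -49.] F [-0.4  0.2  0.6] gap 51.2
{'dx': 4.3, 'dy': -2.3, 'dz': 53.3, 'wx': -0.3, 'wy': 0.4, 'wz': 0.1}
```

View pics/s6.png

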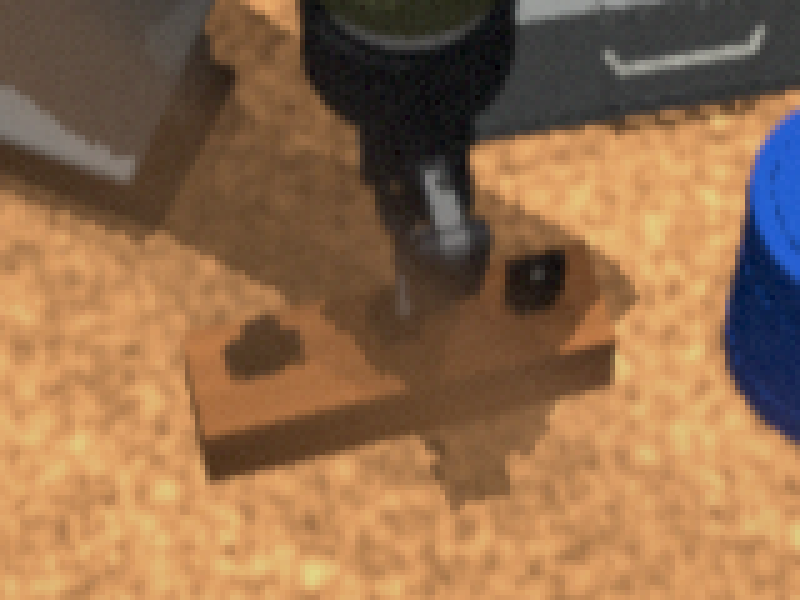

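The hand is above the middle (round) key. It needs about 4 mm of correction, and then it can go down.

Call:
step_arm --rows '[{"dx":4,"dy":-2,"dz":0,"wx":-0.2,"wy":0.4,"wz":0},{"dx":0,"dy":0,"dz":15,"wx":0,"wy":0,"wz":0},{"dx":0,"dy":0,"dz":12,"wx":0,"wy":0,"wz":0},{"dx":0,"dy":0,"dz":0,"wx":0,"wy":0,"wz":0}]'

```text
t: 12.28
eef_pos: [0.4725, -0.2882, 0.0803]
tcp_rot: [-0.088, 0.996, -0.004, 0.003]
ft_force: [0.7, -0.1, -0.1]
finger_gap: 0.0512
```

```bash
python3 -c "
from plan import *
plan(469.5,-286.5,50,100,1)"
```

```text
t 12.28 p [ 472.5 -288.2   80.3] yaw 100.1 tilt [ 0.44 -0.35 -0.09] j [-40.  20. -16.  53.  -0. -50.] F [ 0.7 -0.1 -0.1] gap 51.2
{'dx': 2.9, 'dy': 2.4, 'dz': 30.3, 'wx': -0.4, 'wy': 0.3, 'wz': 0.1}
```

Call:
step_arm --rows '[{"dx":3,"dy":2,"dz":0,"wx":-0.4,"wy":0.3,"wz":0},{"dx":0,"dy":0,"dz":12,"wx":0,"wy":0,"wz":0},{"dx":0,"dy":0,"dz":10,"wx":0,"wy":0,"wz":0},{"dx":0,"dy":0,"dz":0,"wx":0,"wy":0,"wz":0}]'

```text
t: 12.78
eef_pos: [0.4689, -0.2867, 0.0566]
tcp_rot: [-0.088, 0.996, 0.0, 0.0]
ft_force: [-1.2, -1.0, -0.2]
finger_gap: 0.0512
```

```bash
python3 -c "
from plan import *
plan(469.5,-286.5,50,100,1)
plan(469.5,-286.5,50,100,1)"
```

```text
t 12.78 p [ 468.9 -286.7   56.6] yaw 100.1 tilt [-0.01 -0.01 -0.07] j [-40.  22. -18.  51.   0. -50.] F [-1.2 -1.  -0.2] gap 51.2
{'dx': -0.7, 'dy': 0.1, 'dz': 6.6, 'wz': 0.1}
t 12.78 p [ 468.9 -286.7   56.6] yaw 100.1 tilt [-0.01 -0.01 -0.07] j [-40.  22. -18.  51.   0. -50.] F [-1.2 -1.  -0.2] gap 51.2
{'dx': -0.7, 'dy': 0.1, 'dz': 6.6, 'wz': 0.1}
```

Call:
step_arm --rows '[{"dx":-0.5,"dy":0,"dz":4,"wx":0,"wy":0,"wz":0},{"dx":0,"dy":0,"dz":2.5,"wx":0,"wy":0,"wz":0},{"dx":0,"dy":0,"dz":0,"wx":0,"wy":0,"wz":0}]'

```text
t: 13.15
eef_pos: [0.4695, -0.2866, 0.0497]
tcp_rot: [-0.088, 0.996, 0.0, 0.0]
ft_force: [0.4, 0.1, -0.6]
finger_gap: 0.0516
```

Call:
step_arm --rows '[{"dx":0,"dy":0,"dz":0,"wx":0,"wy":0,"wz":0},{"dx":0,"dy":0,"dz":0,"wx":0,"wy":0,"wz":0},{"dx":0,"dy":0,"dz":0,"wx":0,"wy":0,"wz":0},{"dx":0,"dy":0,"dz":0,"wx":0,"wy":0,"wz":0},{"dx":0,"dy":0,"dz":0,"wx":0,"wy":0,"wz":0}]' --hand 0 --newtons 70

```text
t: 13.78
eef_pos: [0.47, -0.287, 0.0504]
tcp_rot: [-0.088, 0.996, -0.001, 0.001]
ft_force: [-0.1, -0.5, -1.1]
finger_gap: 0.0046
```

```bash
python3 -c "
from plan import *
plan(469.5,-286.5,50,100,1)"
```

```text
t 13.78 p [ 470.  -287.    50.4] yaw 100.1 tilt [ 0.07 -0.07 -0.08] j [-40.  22. -18.  50.   0. -50.] F [-0.1 -0.5 -1.1] gap 4.6
{'dx': 0.4, 'dy': 0.6, 'dz': 0.4, 'wx': -0.1, 'wy': 0.1, 'wz': 0.1}
```

Gap is 4.6 mm against the 6 mm head (the 10 mm bar read about 2.5 mm small as well). Lifting straight up.

Call:
step_arm --rows '[{"dx":0,"dy":0,"dz":-8,"wx":0,"wy":0,"wz":0},{"dx":0,"dy":0,"dz":-15,"wx":0,"wy":0,"wz":0},{"dx":0,"dy":0,"dz":-25,"wx":0,"wy":0,"wz":0},{"dx":0,"dy":0,"dz":-40,"wx":0,"wy":0,"wz":0},{"dx":0,"dy":0,"dz":-20,"wx":0,"wy":0,"wz":0}]'

```text
t: 14.4
eef_pos: [0.469, -0.286, 0.1636]
tcp_rot: [-0.088, 0.996, 0.001, 0.0]
ft_force: [0.5, -0.9, -0.1]
finger_gap: 0.0047
```

```bash
python3 -c "
from plan import *
plan(516.2,-48.9,150,96.7,9)
c=cam('side');np.savez('s7.npz',**{k:c[k] for k in('img','range_z','K','world_from_camera')});cv2.imwrite('pics/s7.png',cv2.resize(c['img'][300:420,240:400,::-1],None,fx=5,fy=5,interpolation=3))
"
```

```text
t 14.4 p [ 469.  -286.   163.6] yaw 100.1 tilt [-0.07 -0.01 -3.38] j [-40.  17.  -9.  65.   0. -50.] F [ 0.5 -0.9 -0.1] gap 4.7
{'dx': -9.8, 'dy': 25.0, 'dz': 1.5, 'wz': 0.4}
{'dx': -9.6, 'dy': 25.1, 'dz': 1.5, 'wz': 0.4}
{'dx': -9.4, 'dy': 25.1, 'dz': 1.5, 'wz': 0.4}
{'dx': -9.3, 'dy': 25.2, 'dz': 1.5, 'wz': 0.4}
{'dx': -9.1, 'dy': 25.3, 'dz': 1.5, 'wz': 0.4}
{'dx': -8.9, 'dy': 25.3, 'dz': 1.5, 'wz': 0.4}
{'dx': -8.8, 'dy': 25.4, 'dz': 1.5, 'wz': 0.4}
{'dx': -8.6, 'dy': 25.4, 'dz': 1.5, 'wz': 0.4}
{'dx': -8.4, 'dy': 25.5, 'dz': 1.5, 'wz': 0.4}
```

View pics/s7.png

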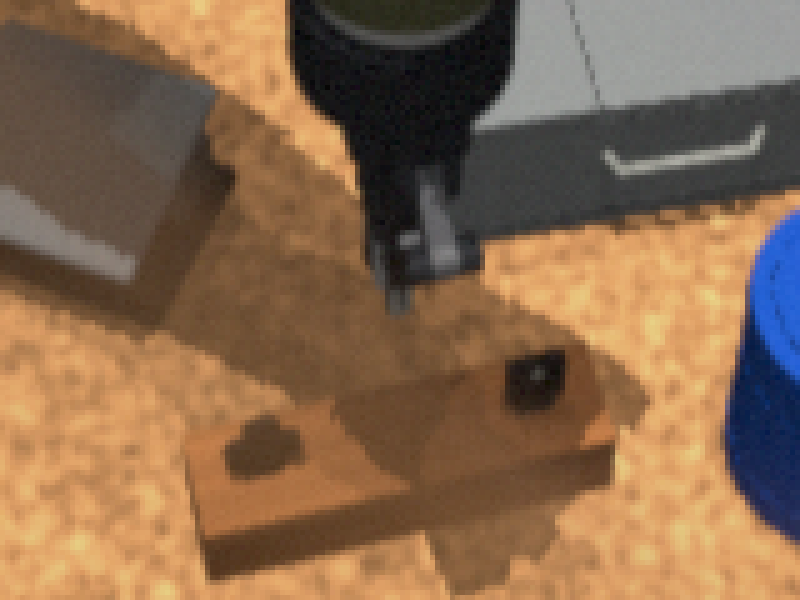

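The key is out of the middle slot (blade visible at picture (398,295)), and the clover and square keys are still in place. Moving over the lock.

Call:
step_arm --rows '[{"dx":-9,"dy":23,"dz":0,"wx":0,"wy":0,"wz":0.4},{"dx":-9,"dy":25,"dz":0,"wx":0,"wy":0,"wz":0.4},{"dx":-9,"dy":25,"dz":0,"wx":0,"wy":0,"wz":0.4},{"dx":-9,"dy":25,"dz":0,"wx":0,"wy":0,"wz":0.4},{"dx":-9,"dy":25,"dz":0,"wx":0,"wy":0,"wz":0.4}]'

```text
t: 15.08
eef_pos: [0.4951, -0.1557, 0.169]
tcp_rot: [-0.068, 0.998, -0.001, 0.003]
ft_force: [-0.1, -0.3, -0.2]
finger_gap: 0.0049
```

Call:
step_arm --rows '[{"dx":-9,"dy":25,"dz":0,"wx":0,"wy":0,"wz":0.4},{"dx":-9,"dy":25,"dz":0,"wx":0,"wy":0,"wz":0.4},{"dx":-8,"dy":25,"dz":0,"wx":0,"wy":0,"wz":0.4},{"dx":-5,"dy":15,"dz":0,"wx":0,"wy":0,"wz":0.2},{"dx":0,"dy":0,"dz":0,"wx":0,"wy":0,"wz":0}]'

```text
t: 15.7
eef_pos: [0.5141, -0.0569, 0.1703]
tcp_rot: [-0.057, 0.998, -0.0, 0.003]
ft_force: [-0.2, 0.3, 0.2]
finger_gap: 0.0046
```

```bash
python3 -c "
from plan import *
plan(516.2,-48.9,150,96.7,1)
c=cam('side');np.savez('s8.npz',**{k:c[k] for k in('img','range_z','K','world_from_camera')});cv2.imwrite('pics/s8.png',cv2.resize(c['img'][200:300,260:393,::-1],None,fx=6,fy=6,interpolation=3))
"
```

```text
t 15.7 p [514.1 -56.9 170.3] yaw 96.5 tilt [ 0.06 -0.37  0.17] j [-15.  13. -13.  64.   0. -22.] F [-0.2  0.3  0.2] gap 4.6
{'dx': -2.9, 'dy': 7.8, 'dz': 20.4, 'wx': -0.1, 'wy': 0.4, 'wz': -0.2}
```

View pics/s8.png

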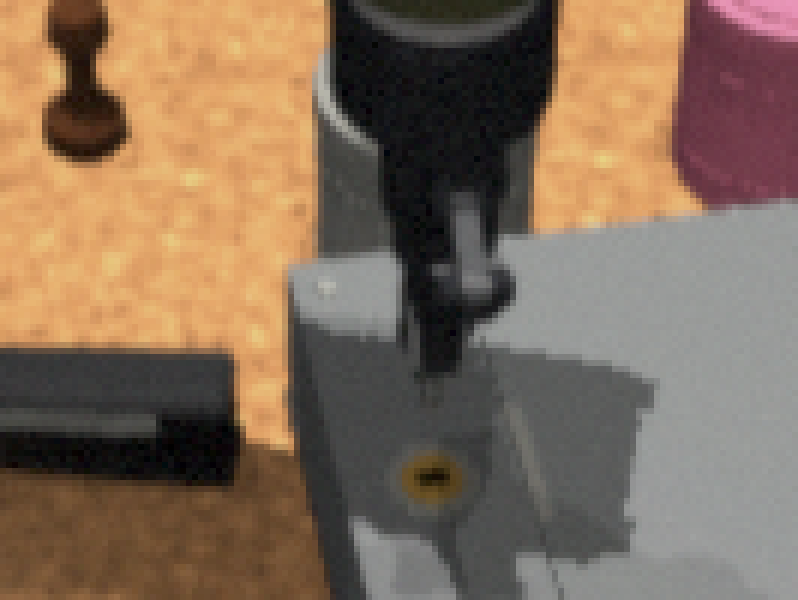

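Call:
step_arm --rows '[{"dx":-3,"dy":7,"dz":0,"wx":0,"wy":0.4,"wz":-0.2},{"dx":0,"dy":0,"dz":18,"wx":0,"wy":0,"wz":0},{"dx":0,"dy":0,"dz":15,"wx":0,"wy":0,"wz":0},{"dx":0,"dy":0,"dz":0,"wx":0,"wy":0,"wz":0}]'

```text
t: 16.25
eef_pos: [0.5166, -0.0519, 0.1365]
tcp_rot: [-0.057, 0.998, -0.001, -0.0]
ft_force: [-0.4, 0.3, -0.1]
finger_gap: 0.0045
```

```bash
python3 -c "
from plan import *
plan(516.5,-49.6,130,96.7,1)
c=cam('side');np.savez('s9.npz',**{k:c[k] for k in('img','range_z','K','world_from_camera')});cv2.imwrite('pics/s9.png',cv2.resize(c['img'][220:295,280:380,::-1],None,fx=8,fy=8,interpolation=3))
"
```

```text
t 16.25 p [516.6 -51.9 136.5] yaw 96.5 tilt [0.09 0.06 0.18] j [-15.  15. -15.  60.  -0. -21.] F [-0.4  0.3 -0.1] gap 4.5
{'dx': -0.2, 'dy': 2.3, 'dz': 6.5, 'wx': -0.1, 'wy': -0.1, 'wz': -0.2}
```

View pics/s9.png

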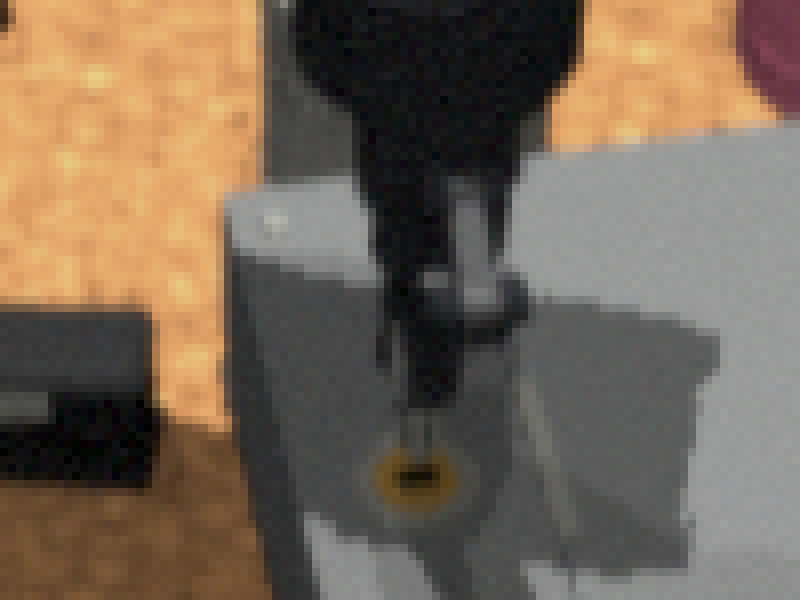

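```bash
python3 -c "
from plan import *
c=np.load('s9.npz');K=c['K'];T=np.linalg.inv(c['world_from_camera'])
for p in [(516.6,-51.9,136.5),(516.6,-51.9,129),(516.6,-51.9,105),(516.5,-49.6,92)]:
    q=T@np.array([*(np.array(p)/1000),1]);u=K[0,2]+K[0,0]*q[0]/-q[2];v=K[1,2]+K[1,1]*q[1]/q[2]
    print(p,u,v,(u-280)*8,(v-220)*8)
"
cat > /dev/null
python3 - <<'E'
import cv2,numpy as np
c=np.load('s9.npz')['img']
cv2.imwrite('pics/s9b.png',cv2.resize(c[262:288,315:350,::-1],None,fx=22,fy=22,interpolation=0))
E
```

```text
(516.6, -51.9, 136.5) 332.3221924548246 267.42183895652454 418.5775396385966 379.3747116521963
(516.6, -51.9, 129) 332.224837834542 269.6608549051428 417.7987026763358 397.2868392411424
(516.6, -51.9, 105) 331.919519111616 276.6827454744719 415.3561528929281 453.4619637957753
(516.5, -49.6, 92) 331.62071003134116 279.6372632797811 412.9656802507293 477.0981062382489
```

View pics/s9b.png

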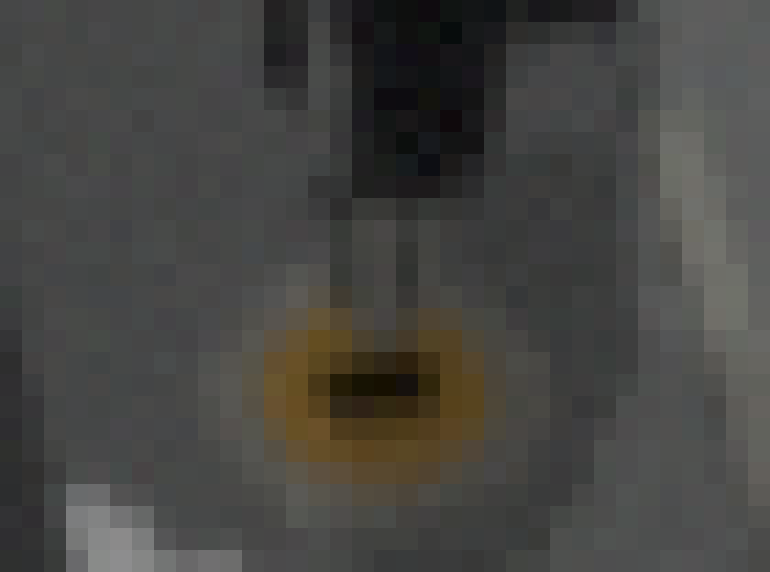

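The blade is centred over the keyway: both are at u≈332 px, and the tip's v of 276.7 matches the prediction. I'll correct y by 2.3 mm and enter the mouth slowly.

Call:
step_arm --rows '[{"dx":0,"dy":2.3,"dz":0,"wx":0,"wy":0,"wz":-0.2},{"dx":0,"dy":0,"dz":4,"wx":0,"wy":0,"wz":0},{"dx":0,"dy":0,"dz":0,"wx":0,"wy":0,"wz":0}]'

```text
t: 16.68
eef_pos: [0.5176, -0.05, 0.1341]
tcp_rot: [-0.059, 0.998, -0.001, 0.001]
ft_force: [-0.3, 0.1, -0.5]
finger_gap: 0.0047
```

```bash
python3 -c "
from plan import *
plan(516.5,-49.6,130,96.7,1)"
```

```text
t 16.68 p [517.6 -50.  134.1] yaw 96.7 tilt [ 0.16 -0.1  -0.01] j [-14.  15. -16.  59.  -0. -21.] F [-0.3  0.1 -0.5] gap 4.7
{'dx': 1.0, 'dy': 0.5, 'dz': 4.1, 'wx': -0.2, 'wy': 0.1}
```

Call:
step_arm --rows '[{"dx":0.8,"dy":0.4,"dz":3,"wx":-0.1,"wy":0.1,"wz":0},{"dx":0,"dy":0,"dz":4,"wx":0,"wy":0,"wz":0},{"dx":0,"dy":0,"dz":3,"wx":0,"wy":0,"wz":0},{"dx":0,"dy":0,"dz":2,"wx":0,"wy":0,"wz":0},{"dx":0,"dy":0,"dz":0,"wx":0,"wy":0,"wz":0}]'

```text
t: 17.3
eef_pos: [0.5167, -0.0497, 0.1214]
tcp_rot: [-0.059, 0.998, -0.0, -0.0]
ft_force: [-0.4, 0.6, 0.1]
finger_gap: 0.0047
```

```bash
python3 -c "
from plan import *
plan(516.5,-49.6,120,96.7,1)
c=cam('side');cv2.imwrite('pics/s10.png',cv2.resize(c['img'][250:290,310:360,::-1],None,fx=14,fy=14,interpolation=0))"
```

```text
t 17.3 p [516.7 -49.7 121.4] yaw 96.7 tilt [ 0.05  0.01 -0.01] j [-14.  15. -17.  58.  -0. -21.] F [-0.4  0.6  0.1] gap 4.7
{'dx': 0.1, 'dy': 0.1, 'dz': 1.4, 'wx': -0.1}
```

View pics/s10.png

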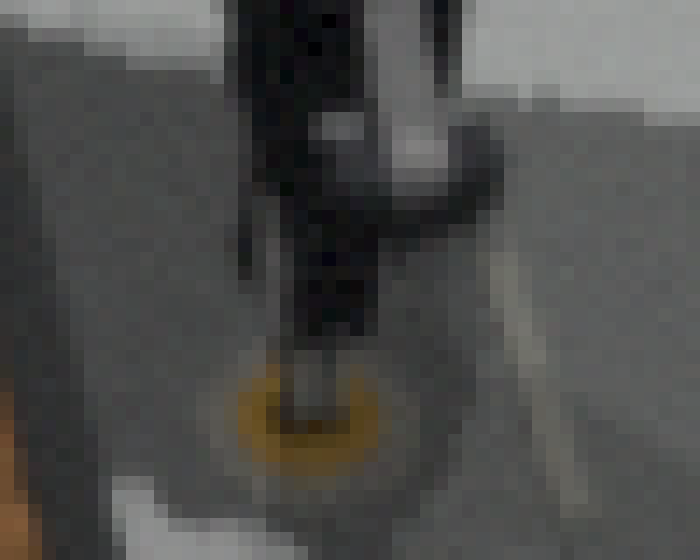

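The tip is entering the slot centred with no force (picture (315,415)). Continuing down to the first pin.

Call:
step_arm --rows '[{"dx":0,"dy":0,"dz":2.5,"wx":0,"wy":0,"wz":0},{"dx":0,"dy":0,"dz":2.5,"wx":0,"wy":0,"wz":0},{"dx":0,"dy":0,"dz":0,"wx":0,"wy":0,"wz":0}]'

```text
t: 17.73
eef_pos: [0.5166, -0.0497, 0.1162]
tcp_rot: [-0.059, 0.998, -0.001, -0.0]
ft_force: [-0.3, -1.2, -1.2]
finger_gap: 0.0048
```

Call:
step_arm --rows '[{"dx":0,"dy":0,"dz":2,"wx":0,"wy":0,"wz":0},{"dx":0,"dy":0,"dz":0,"wx":0,"wy":0,"wz":0}]'

```text
t: 17.98
eef_pos: [0.5162, -0.0499, 0.115]
tcp_rot: [-0.058, 0.998, -0.001, -0.0]
ft_force: [-2.4, -0.4, 1.6]
finger_gap: 0.0045
```

The first pin is touching (Fx −2.4). Easing past it with small nudges and rocks while pushing lightly.

Call:
step_arm --rows '[{"dx":0.8,"dy":0,"dz":1,"wx":0,"wy":2,"wz":0},{"dx":-0.8,"dy":0,"dz":1,"wx":0,"wy":-2,"wz":0},{"dx":0.8,"dy":0,"dz":1,"wx":0,"wy":2,"wz":0},{"dx":-0.8,"dy":0,"dz":1,"wx":0,"wy":-2,"wz":0}]'

```text
t: 18.48
eef_pos: [0.5154, -0.0496, 0.1126]
tcp_rot: [-0.059, 0.998, -0.001, -0.001]
ft_force: [-8.8, -0.2, 10.8]
finger_gap: 0.0046
```

```bash
python3 -c "
from plan import *
plan(516.5,-49.6,99,96.7,1)"
```

```text
t 18.48 p [515.4 -49.6 112.6] yaw 96.7 tilt [ 0.09  0.1  -0.02] j [-14.  16. -18.  57.  -0. -21.] F [-8.8 -0.2 10.8] gap 4.6
{'dx': -1.1, 'dy': -0.1, 'dz': 13.6, 'wx': -0.1, 'wy': -0.1}
```

Call:
step_arm --rows '[{"dx":1,"dy":0,"dz":0.8,"wx":0,"wy":2.5,"wz":0},{"dx":-1.5,"dy":0,"dz":0.8,"wx":0,"wy":-2.5,"wz":0},{"dx":1,"dy":0,"dz":0.8,"wx":0,"wy":2.5,"wz":0},{"dx":-1.5,"dy":0,"dz":0.8,"wx":0,"wy":-2.5,"wz":0}]'

```text
t: 18.98
eef_pos: [0.5164, -0.0494, 0.1089]
tcp_rot: [-0.059, 0.998, -0.001, -0.001]
ft_force: [-5.6, -1.8, -0.1]
finger_gap: 0.0045
```

Call:
step_arm --rows '[{"dx":1,"dy":0,"dz":1,"wx":0,"wy":2.5,"wz":0},{"dx":-1,"dy":0,"dz":1,"wx":0,"wy":-2.5,"wz":0},{"dx":1,"dy":0,"dz":1,"wx":0,"wy":2.5,"wz":0},{"dx":-1,"dy":0,"dz":1,"wx":0,"wy":-2.5,"wz":0}]'

```text
t: 19.48
eef_pos: [0.5154, -0.0498, 0.1047]
tcp_rot: [-0.058, 0.998, -0.001, -0.002]
ft_force: [-9.4, -1.7, 3.9]
finger_gap: 0.0041
```

```bash
python3 -c "
from plan import *
plan(516.5,-49.6,99,96.7,1)"
```

```text
t 19.48 p [515.4 -49.8 104.7] yaw 96.7 tilt [0.12 0.19 0.01] j [-14.  16. -18.  56.  -0. -21.] F [-9.4 -1.7  3.9] gap 4.1
{'dx': -1.2, 'dy': 0.1, 'dz': 5.7, 'wx': -0.1, 'wy': -0.2}
```

Call:
step_arm --rows '[{"dx":1,"dy":0,"dz":0.9,"wx":0,"wy":2.5,"wz":0},{"dx":-1,"dy":0,"dz":0.9,"wx":0,"wy":-2.5,"wz":0},{"dx":1,"dy":0,"dz":0.9,"wx":0,"wy":2.5,"wz":0},{"dx":-1,"dy":0,"dz":0.9,"wx":0,"wy":-2.5,"wz":0}]'

```text
t: 19.98
eef_pos: [0.5155, -0.0498, 0.1018]
tcp_rot: [-0.058, 0.998, -0.001, -0.001]
ft_force: [-11.1, -0.6, 13.3]
finger_gap: 0.0046
```

```bash
python3 -c "
from plan import *
plan(516.5,-49.6,99,96.7,1)
c=cam('side');cv2.imwrite('pics/s11.png',cv2.resize(c['img'][250:290,310:360,::-1],None,fx=14,fy=14,interpolation=0))"
```

```text
t 19.98 p [515.5 -49.8 101.8] yaw 96.7 tilt [0.12 0.12 0.03] j [-14.  16. -19.  55.  -0. -21.] F [-11.1  -0.6  13.3] gap 4.6
{'dx': -1.0, 'dy': 0.1, 'dz': 2.8, 'wx': -0.1, 'wy': -0.1}
```

View pics/s11.png

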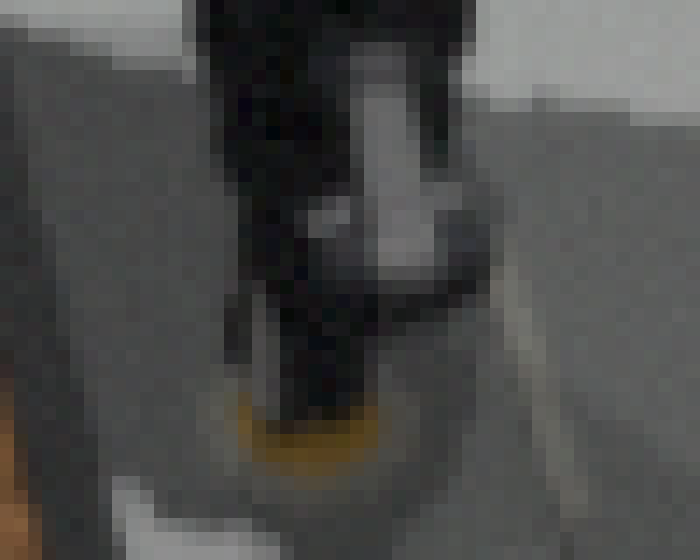

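Nearly home. The dark neck now sits almost on the brass face at picture (325,420). Carrying on easing.

Call:
step_arm --rows '[{"dx":1,"dy":0,"dz":0.8,"wx":0,"wy":2.5,"wz":0},{"dx":-1,"dy":0,"dz":0.8,"wx":0,"wy":-2.5,"wz":0},{"dx":1,"dy":0,"dz":0.8,"wx":0,"wy":2.5,"wz":0},{"dx":-1,"dy":0,"dz":0.8,"wx":0,"wy":-2.5,"wz":0}]'

```text
t: 20.52
eef_pos: [0.5155, -0.0506, 0.1018]
tcp_rot: [-0.058, 0.998, -0.003, 0.001]
ft_force: [-10.5, -3.4, 12.7]
finger_gap: 0.0051
```

```bash
python3 -c "
from plan import *
plan(516.5,-49.6,99,96.7,1)"
```

```text
t 20.52 p [515.5 -50.6 101.8] yaw 96.6 tilt [ 0.3  -0.15  0.06] j [-14.  16. -19.  55.  -0. -21.] F [-10.5  -3.4  12.7] gap 5.1
{'dx': -1.1, 'dy': 0.9, 'dz': 2.8, 'wx': -0.3, 'wy': 0.2, 'wz': -0.1}
```

Call:
step_arm --rows '[{"dx":0.5,"dy":0.4,"dz":1.5,"wx":0,"wy":2.5,"wz":0},{"dx":0,"dy":0,"dz":1.5,"wx":0,"wy":-2.5,"wz":0}]'

```text
t: 20.78
eef_pos: [0.5155, -0.0511, 0.1017]
tcp_rot: [-0.058, 0.998, -0.004, 0.003]
ft_force: [-7.8, 0.1, 14.6]
finger_gap: 0.0043
```

```bash
python3 -c "
from plan import *
plan(516.5,-49.6,99,96.7,1)"
```

```text
t 20.77 p [515.5 -51.1 101.7] yaw 96.6 tilt [ 0.43 -0.29  0.08] j [-14.  16. -19.  55.  -0. -21.] F [-7.8  0.1 14.6] gap 4.3
{'dx': -1.1, 'dy': 1.4, 'dz': 2.7, 'wx': -0.4, 'wy': 0.3, 'wz': -0.1}
```

Call:
step_arm --rows '[{"dx":-0.5,"dy":1,"dz":2.5,"wx":-0.3,"wy":0.3,"wz":0},{"dx":-0.5,"dy":0.5,"dz":2.5,"wx":0,"wy":0,"wz":0}]'

```text
t: 21.02
eef_pos: [0.5154, -0.0511, 0.1016]
tcp_rot: [-0.057, 0.998, -0.004, 0.001]
ft_force: [-8.6, -0.4, 21.9]
finger_gap: 0.0048
```

```bash
python3 -c "
from plan import *
plan(516.5,-49.6,99,96.7,1)
c=cam('side');cv2.imwrite('pics/s12.png',cv2.resize(c['img'][250:290,310:360,::-1],None,fx=14,fy=14,interpolation=0))"
```

```text
t 21.02 p [515.4 -51.1 101.6] yaw 96.6 tilt [ 0.42 -0.05  0.14] j [-14.  16. -19.  55.  -0. -21.] F [-8.6 -0.4 21.9] gap 4.8
{'dx': -1.2, 'dy': 1.4, 'dz': 2.6, 'wx': -0.4, 'wy': 0.0, 'wz': -0.1}
```

View pics/s12.png

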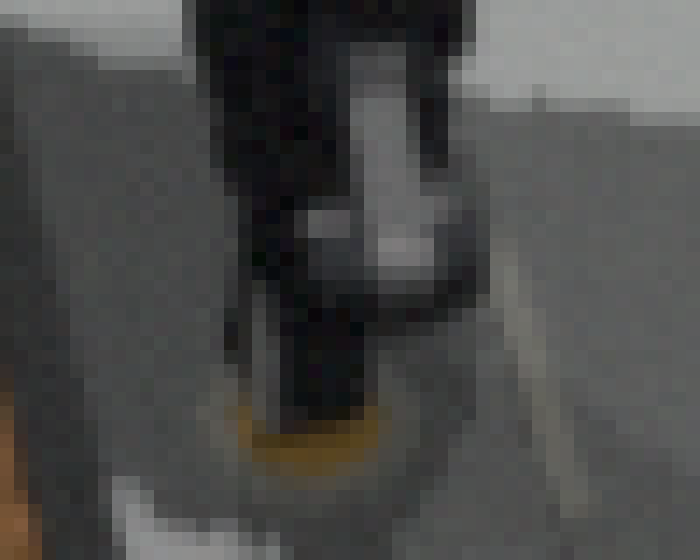

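It stopped at TCP z 101.7. The first pin's contact height, and a shoulder resting on the block top, both put home at about 102. I'll check with a slightly firmer rocking push, still far below 80 N.

Call:
step_arm --rows '[{"dx":0.5,"dy":1,"dz":3,"wx":-0.4,"wy":2,"wz":0},{"dx":-1,"dy":0.5,"dz":3,"wx":0,"wy":-2,"wz":0},{"dx":0,"dy":0,"dz":3,"wx":0,"wy":0,"wz":0}]'

```text
t: 21.45
eef_pos: [0.5153, -0.0512, 0.1014]
tcp_rot: [-0.057, 0.998, -0.003, 0.002]
ft_force: [-10.6, 1.9, 26.5]
finger_gap: 0.0046
```

```bash
python3 -c "
from plan import *
s=manip.observe();print(s['moment'])
plan(516.5,-49.6,99,96.7,1)"
```

```text
[0.56071476 2.46549254 0.00582854]
t 21.45 p [515.3 -51.2 101.4] yaw 96.5 tilt [ 0.37 -0.23  0.17] j [-14.  16. -19.  55.  -0. -21.] F [-10.6   1.9  26.5] gap 4.6
{'dx': -1.4, 'dy': 1.5, 'dz': 2.4, 'wx': -0.4, 'wy': 0.2, 'wz': -0.2}
```

A stiff stop at 27 N with no movement while rocking, so the shoulder is on the face and the key is home. I'll relax the push, then start turning clockwise (+wz).

Call:
step_arm --rows '[{"dx":-0.5,"dy":0.5,"dz":0,"wx":-0.2,"wy":0.2,"wz":0},{"dx":0,"dy":0,"dz":0,"wx":0,"wy":0,"wz":0},{"dx":0,"dy":0,"dz":0.3,"wx":0,"wy":0,"wz":4},{"dx":0,"dy":0,"dz":0.3,"wx":0,"wy":0,"wz":5},{"dx":0,"dy":0,"dz":0.3,"wx":0,"wy":0,"wz":5}]' --newtons 90

```text
t: 22.08
eef_pos: [0.5152, -0.0506, 0.1021]
tcp_rot: [0.069, 0.998, -0.002, 0.001]
ft_force: [-3.3, 0.1, 7.2]
finger_gap: 0.0041
```

```bash
python3 -c "
from plan import *
s=manip.observe();print(s['moment'])
plan(516.5,-49.6,99,0,1)"
```

```text
[0.03566745 0.80667738 0.04618874]
t 22.07 p [515.2 -50.6 102.1] yaw 82.1 tilt [ 7.000e-02 -1.900e-01 -8.211e+01] j [-14.  16. -19.  55.  -0.  -7.] F [-3.3  0.1  7.2] gap 4.1
{'dx': -1.2, 'dy': 1.2, 'dz': 3.1, 'wx': -0.1, 'wy': 0.2, 'wz': 82.1}
```

```bash
python3 -c "
from plan import *
c=np.load('side0.npz');K=c['K'];T=np.linalg.inv(c['world_from_camera'])
for z in (40,72,76,79,82):
    q=T@np.array([.4705,-.2865,z/1000,1]);print(z,K[0,2]+K[0,0]*q[0]/-q[2],K[1,2]+K[1,1]*q[1]/q[2])
g=cv2.cvtColor(c['img'],cv2.COLOR_RGB2GRAY);print(g[370:392,317:323])
c=cam('side');cv2.imwrite('pics/s13.png',cv2.resize(c['img'][250:290,310:360,::-1],None,fx=14,fy=14,interpolation=0))
"
```

```text
40 319.2398798025279 386.79303860862177
72 319.40567926217176 378.74067744672107
76 319.4269503503537 377.707607226133
79 319.44298559303877 376.92882564447825
82 319.4590915747897 376.1466084876578
[[171 158 153 150 148 150]
 [169 165 156 146 138 141]
 [164 161 157 142 130 140]
 [161 162 156 143 132 137]
 [163 163 157 151 146 147]
 [158 161 157 155 150 146]
 [145 146 134 129 124 118]
 [119 110  96  92  89  83]
 [ 89  87  80  80  78  77]
 [ 80  78  80  80  78  74]
 [ 75  77  79  85  87  78]
 [ 75  76  84  86  87  75]
 [ 74  76  80  82  80  78]
 [ 77  76  73  77  75  77]
 [ 77  76  78  74  75  76]
 [ 77  74  76  74  76  76]
 [ 79  77  75  76  76  75]
 [ 76  79  76  78  79  81]
 [ 79  84  91  94 101 104]
 [ 99 105 108 114 117 116]
 [116 118 118 119 122 123]
 [120 119 118 121 123 125]]
```

View pics/s13.png

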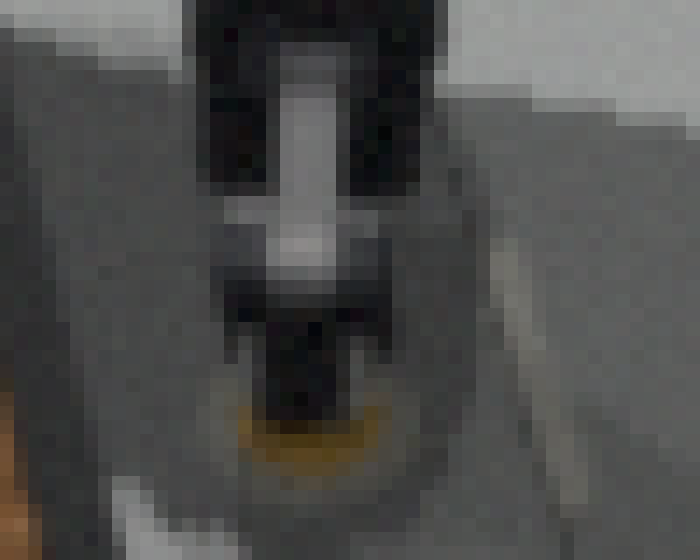

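The narrow black neck now reaches down onto the brass face at picture (308,430), which fits home to within about 1 mm. The head's top in the block also works out at 76 mm, meaning the shoulder sat on the block top, so home is TCP z ≈ 102, as measured. The moment shows the plug is engaged. Continuing the turn.

Call:
step_arm --rows '[{"dx":0,"dy":0,"dz":0.4,"wx":0,"wy":0,"wz":6},{"dx":0,"dy":0,"dz":0.4,"wx":0,"wy":0,"wz":6},{"dx":0,"dy":0,"dz":0.4,"wx":0,"wy":0,"wz":6},{"dx":0,"dy":0,"dz":0.4,"wx":0,"wy":0,"wz":6}]'

```text
t: 22.62
eef_pos: [0.5153, -0.0498, 0.102]
tcp_rot: [0.282, 0.959, -0.001, 0.001]
ft_force: [-2.9, -0.4, 7.7]
finger_gap: 0.0044
```

```bash
python3 -c "
from plan import *
s=manip.observe();print(s['moment'])
plan(515.2,-50.6,101.7,-2,1)"
```

```text
[0.04436674 0.77095516 0.07540327]
t 22.62 p [515.3 -49.8 102. ] yaw 57.2 tilt [-3.000e-02 -1.400e-01 -5.924e+01] j [-14.  16. -19.  55.  -0.  18.] F [-2.9 -0.4  7.7] gap 4.4
{'dx': -0.3, 'dy': -0.7, 'dz': 0.3, 'wy': 0.1, 'wz': 59.2}
```

Call:
step_arm --rows '[{"dx":0,"dy":0,"dz":0.4,"wx":0,"wy":0,"wz":6},{"dx":0,"dy":0,"dz":0.4,"wx":0,"wy":0,"wz":6},{"dx":0,"dy":0,"dz":0.4,"wx":0,"wy":0,"wz":6},{"dx":0,"dy":0,"dz":0.4,"wx":0,"wy":0,"wz":6},{"dx":0,"dy":0,"dz":0.4,"wx":0,"wy":0,"wz":6}]'

```text
t: 23.25
eef_pos: [0.5158, -0.0492, 0.102]
tcp_rot: [0.528, 0.849, 0.0, 0.001]
ft_force: [-3.4, 0.4, 6.9]
finger_gap: 0.0043
```

```bash
python3 -c "
from plan import *
s=manip.observe();print(s['moment'])
plan(515.2,-50.6,101.7,-2,1)"
```

```text
[0.02225374 0.77069628 0.12281039]
t 23.25 p [515.8 -49.2 102. ] yaw 26.3 tilt [ -0.13  -0.09 -28.31] j [-14.  16. -19.  55.  -0.  49.] F [-3.4  0.4  6.9] gap 4.3
{'dx': -1.0, 'dy': -1.1, 'dz': 0.3, 'wx': 0.1, 'wy': 0.1, 'wz': 28.3}
```

Call:
step_arm --rows '[{"dx":0,"dy":0,"dz":0.4,"wx":0,"wy":0,"wz":6},{"dx":0,"dy":0,"dz":0.4,"wx":0,"wy":0,"wz":6},{"dx":0,"dy":0,"dz":0.4,"wx":0,"wy":0,"wz":6},{"dx":0,"dy":0,"dz":0.4,"wx":0,"wy":0,"wz":6},{"dx":0,"dy":0,"dz":0.4,"wx":0,"wy":0,"wz":5}]'

```text
t: 23.88
eef_pos: [0.5164, -0.049, 0.102]
tcp_rot: [0.729, 0.685, 0.001, 0.002]
ft_force: [-3.7, -0.2, 6.5]
finger_gap: 0.004
```

```bash
python3 -c "
from plan import *
s=manip.observe();print(s['moment'])
plan(515.2,-50.6,101.7,-2,1)
c=cam('side');cv2.imwrite('pics/s14.png',cv2.resize(c['img'][200:350,260:460,::-1],None,fx=4,fy=4,interpolation=3))"
```

```text
[0.04501688 0.81632625 0.09675324]
t 23.88 p [516.4 -49.  102. ] yaw -3.6 tilt [-0.23 -0.05  1.58] j [-14.  16. -19.  55.  -0.  79.] F [-3.7 -0.2  6.5] gap 4.0
{'dx': -1.7, 'dy': -1.1, 'dz': 0.3, 'wx': 0.2, 'wy': 0.0, 'wz': -1.6}
```

View pics/s14.png

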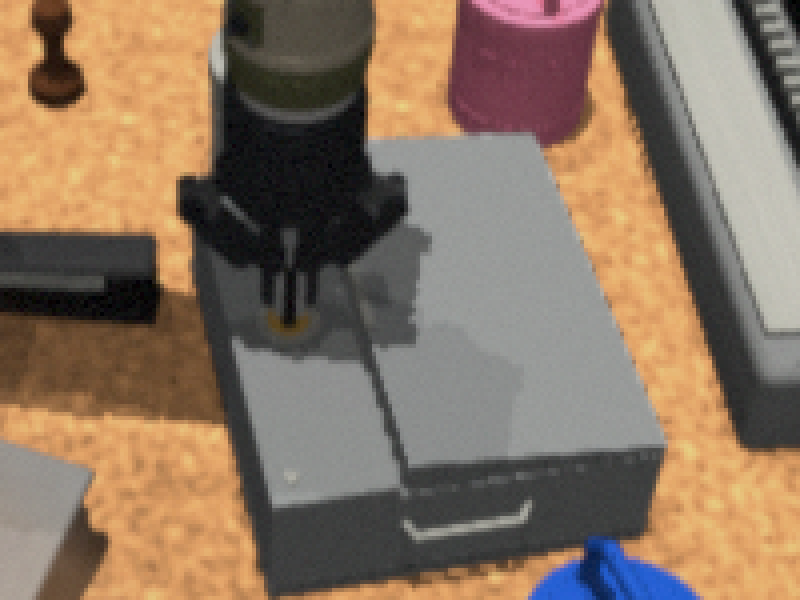

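The lid is ajar: a gap shows along its side, rising to the front at (405,470). I'll turn a little more to lean on the stop and then measure the lid angle.

Call:
step_arm --rows '[{"dx":0,"dy":0,"dz":0.3,"wx":0,"wy":0,"wz":4},{"dx":0,"dy":0,"dz":0.3,"wx":0,"wy":0,"wz":4},{"dx":0,"dy":0,"dz":0.2,"wx":0,"wy":0,"wz":3}]'

```text
t: 24.3
eef_pos: [0.5166, -0.0489, 0.1021]
tcp_rot: [0.793, 0.609, 0.001, 0.002]
ft_force: [-3.5, -0.7, 5.0]
finger_gap: 0.0043
```

```bash
cat > lid.py <<'E'
from plan import *
s=manip.observe();print(s['moment'],s['ft_force'])
plan(516.2,-49.5,101.7,-2,1)
c=cam('side','s_%.1f.png'%s['t']);P=pts(c)
a=np.radians(6.65);ex=np.array([np.cos(a),np.sin(a)]);ey=np.array([-ex[1],ex[0]])
d=P[...,:2]-np.array([.5915,-.0395]);bx=d@ex;by=d@ey
m=(bx>.0)&(bx<.095)&(by>-.115)&(by<.0)&(P[...,2]>.08)&(P[...,2]<.13)
f=np.polyfit(bx[m],P[m][:,2],1);print('lid slope',f,np.arctan(-f[0]),m.sum())
S=np.load('side0.npz');P0=pts(S);d=P0[...,:2]-np.array([.5915,-.0395]);bx=d@ex;by=d@ey
m=(bx>.0)&(bx<.095)&(by>-.115)&(by<-.06)&(P0[...,2]>.08)&(P0[...,2]<.13)
print('before',np.polyfit(bx[m],P0[m][:,2],1))
for x0,y0 in((.5305,.151),):
    m=(abs(P[...,0]-x0)<.07)&(abs(P[...,1]-y0)<.07)&(P[...,2]>.1)&(P[...,2]<.13);print('can',m.sum(),np.median(P[m][:,2]) if m.any() else None)
E
python3 lid.py
```

```text
[-0.10628036  0.64174478  0.38243741] [-3.53164712 -0.66897855  4.96499902]
t 24.3 p [516.6 -48.9 102.1] yaw -15.0 tilt [-0.24 -0.03 13.01] j [-14.  16. -19.  55.  -0.  91.] F [-3.5 -0.7  5. ] gap 4.3
{'dx': -0.7, 'dy': -0.2, 'dz': 0.4, 'wx': 0.2, 'wz': -13.0}
lid slope [-0.12911806  0.10634073] 0.12840762730105162 1605
before [-0.00096929  0.09198279]
can 65 0.11795671188536849
```

The lid measures 0.128 rad and the moment has risen to 0.38 N m, so the plug is at its stop. I'll hold, then check that it stays steady.

Call:
step_arm --rows '[{"dx":0,"dy":0,"dz":0.2,"wx":0,"wy":0,"wz":-1},{"dx":0,"dy":0,"dz":0.2,"wx":0,"wy":0,"wz":0},{"dx":0,"dy":0,"dz":0.2,"wx":0,"wy":0,"wz":0},{"dx":0,"dy":0,"dz":0.2,"wx":0,"wy":0,"wz":0},{"dx":0,"dy":0,"dz":0.2,"wx":0,"wy":0,"wz":0}]'

```text
t: 24.98
eef_pos: [0.5166, -0.0489, 0.102]
tcp_rot: [0.787, 0.616, 0.001, 0.002]
ft_force: [-3.1, -0.4, 5.7]
finger_gap: 0.0037
```

```bash
python3 lid.py; python3 -c "
from h import *
c=cam('top','t20.png')
c=cam('side');cv2.imwrite('pics/s20.png',cv2.resize(c['img'][200:400,260:460,::-1],None,fx=3,fy=3,interpolation=3))"
```

```text
[-0.03716454  0.71367747  0.25368524] [-3.10222233 -0.36140402  5.72486741]
t 24.98 p [516.6 -48.9 102. ] yaw -13.9 tilt [-0.22 -0.07 11.89] j [-14.  16. -19.  55.  -0.  90.] F [-3.1 -0.4  5.7] gap 3.7
{'dx': -0.7, 'dy': -0.2, 'dz': 0.3, 'wx': 0.2, 'wy': 0.1, 'wz': -11.9}
lid slope [-0.13154561  0.1065829 ] 0.13079462649234405 1586
before [-0.00096929  0.09198279]
can 70 0.11832075272434422
```

View pics/t20.png

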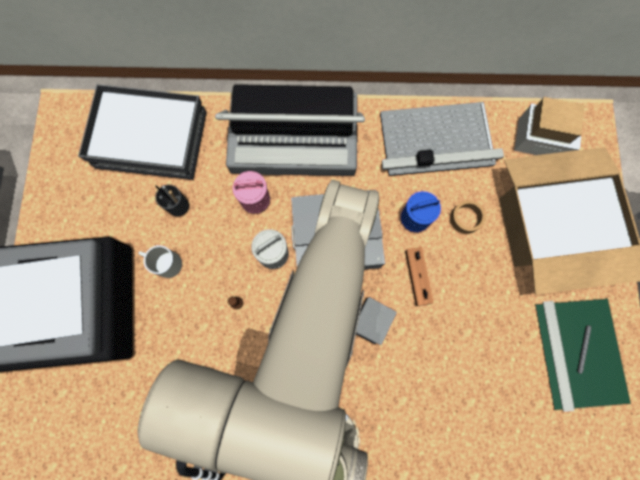

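View pics/s20.png

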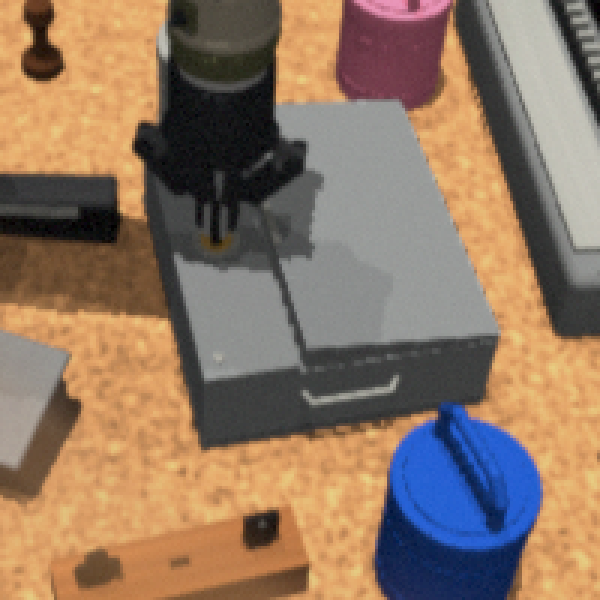

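The lid holds at 0.131 rad and the key is held turned. The canister stands at top view (270,247). The other two keys are still in the block and the remaining bench items look undisturbed. Handing in.

```bash
python3 -c "
from plan import *
job.job_done();s=manip.observe();print(s['t'],s['eef_pos'],s['moment'],s['ft_force'])"; python3 lid.py
```

```text
the job is handed in; nothing more can be done
the job is handed in; nothing more can be done
the job is handed in; nothing more can be done
```

The job is handed in at about 25 s of the 72 s allowed; it reports no verdict, so these are my own last checks. After handing in, the rig refused further readings, so I have no check of the final second.

- **Canister:** I lifted it off the lid by its handle and stood it on the bench to the left of the box. Its top measures 118 mm above the bench at (530, 151) mm, so it stands flat and clear of the box.
- **Key insertion:** I took the round key from the middle slot and eased it past the pins with small rocks. It came to a firm stop at TCP height 102 mm, which matches the expected home height. I pushed with at most about 27 N, against the 80 N limit.
- **Turn:** I turned it clockwise to the stop and left it gripped and held. The last moment reading was about 0.25 N m. The lid measured 0.131 rad, against 0.13 expected. The last images show the other two keys in the block and nothing else visibly moved.

**Readings that disagreed or were unclear:**
- **Hand rotation:** it turned about 110° against the roughly 98° expected, so the key probably twisted a little in the pads while pressing on the stop.
- **Home height:** my first camera estimate was about 99 mm. I settled on 102 mm from where the first pin touched, the key's height in the block, and the firm stop.
- **Side force:** a steady side force of about 3 N remains. I put it down to the pins but did not confirm that.

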